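# Load a lap-shear coupon into the dispensing jig

### The arm

A 6-joint arm with a two-finger parallel gripper is mounted at the origin on a cart in front of the work surface, level with it; the furniture and walls round the work are solid. World frame = base frame: x ahead of the robot, y to its left, z up, the work surface at z = 0. Lengths are in m, angles in degrees, forces in N, time in s.
With the tool pointing down it reaches from about 0.25 to 0.725 m from the base axis. Payload 4 kg.
Tool frame: the origin (TCP) lies at the very end of the fingers, on their centre line; the grasp point (between the pads) lies 19 mm behind it (robot.grasp_offset is the distance from the TCP to the grasp point, in m); z points along the fingers, y is the direction in which the jaws open and shut (so a half turn about z gives the same grasp; the last joint's range is limited). The gripper opens to 85 mm and grips with 20 to 120 N. Pads are 22 mm wide; open, the fingers measure 114 mm over their backs; the gripper's body (76 mm by 85 mm) begins 54 mm behind the grasp point. The pads swing forward as they close: fully open they stand 13 mm farther back than shut.
Start: joints at [66.52, 13.785, 0.286, 76.501, 0, 90], TCP at [0.199, 0.459, 0.231] pointing down, gripper open.
Joint ranges: [-155.79, 155.79], [-60.16, 107.12], [-62.33, 73.08], [-114, 123.19], [-81.49, 82.49], [-180, 180]. Speed limits (degrees/s): [159.86, 159.86, 180, 180, 180, 180].

### API

Orientations are given as [roll, pitch, yaw] about the fixed x, y, z axes, in that order (R = Rz(yaw) Ry(pitch) Rx(roll)).
In Python, from plant import robot gives the robot as it stands.
- The arm moves only by the shell command python3 -m handwheel 'ROWS' [FORCE]. ROWS is JSON, a list of rows, each an object of numbers: "wx", "wy", "wz": the turn, a rotation vector about the tool's x, y, z in rad; "tx", "ty", "tz": the shift along the tool's x, y, z in cm; "gripper": the gripper's target within -1 to 1 (fully open at 1, half-way at 0, shut at -1). In form: [{"wx": .., "wy": .., "wz": .., "tx": .., "ty": .., "tz": .., "gripper": ..}, ...]. A call has 1 to 8 rows; each row shifts and turns the pose as measured when the row begins, along the tool's axes as they then stand; what a row does not reach is not made up. A row lasts 1/8 s, in which the tool goes at most 62.5 mm and 10.7 degrees, less where a joint would pass 70% of its speed; a pose out of reach is approached as far as the arm can. A call is refused whole if a number of a shift passes 6.25 or a number of a turn 0.188, either way. A call with a gripper value outside its range is refused whole. The fingers move at their own pace and stop on an object; FORCE is the grip in N (left out, the last holds). Time passes only in rows, so rows that do not move let the fingers close. It gives the time, the measured TCP pose, the force and the opening at its end, in the units of the state.
- robot.observe(): the state, without advancing time (a new reading comes with each control period).
- robot.capture(name): name is "scene" or "top" or "wrist"; returns a dict with "pixels" (384x512x3 uint8, red, green, blue), "fov_y" (degrees; the focal length in pixels is half the picture's height over the tangent of half this angle, whatever the lens; pixels are square), "cx", "cy" (the principal point, pixels), "pose" (4x4, takes a point from camera to world coordinates). Camera axes: x right, y up, looking along -z (the intrinsics and any distortion apply to the point x, -y, -z); pixel columns grow to the right and rows downward; lengths in m; the calibration is good to about 2 mm. A picture is of the moment at which its call begins. There is no depth.
- robot.finish_job(): hands the job in, once; it reports no verdict.
The state is a dict: "time": time; "joint_pos": joint angles; "qvel": joint speeds; "joint_torque": joint torques, N m; "tcp_pos": TCP position; "eef_rot": TCP orientation; "wrist_force": force on the tool from outside, world axes, zero at the start; "moment": the same for the moment, N m; "gripper_width": finger opening in m.
Only numpy, scipy, OpenCV 4.12 (cv2) and the standard library are available. Lean on these libraries where they do the work, as an engineer would, in place of code of your own. Each camera call takes 0.05 s, during which the arm holds its last target.

### The job

The thin steel test coupon lies flat on the granite surface plate, too thin to pick up there: slide it to the right until its end overhangs the plate's right-hand edge, take it there by its long edges and, without dropping it, lay it in the aluminium jig, flat, with its far end up against the end stop and its near end sticking out of the front, and let go. Then swing the sprung keeper arm by its lock pin towards the fence, so that the arm brings the coupon's long edge up to the fence, and push the pin fully home in the hole of the jig so that the arm stays there. Do not push the tape roll, the tweezers or the bottle about.

Things in the scene. Friction and masses are not known exactly. Their poses are not given: they have to be found in the camera images.
- coupon: loose steel strip, 110 long (its x axis) x 25 wide (y) x 2 thick, about 44 g, both ends alike; origin at the centre of its underside. It starts on the surface plate, its length along the plate's y axis within 0.12 rad, no end overhanging. It slides easily (friction about 0.3): a finger pressed lightly on it from above drags it along
- surface_plate: fixed dark granite block, 95 (x) x 130 (y) x 40 high; origin at the centre of its underside, top 40 above it, its x axis points away from the robot and its y axis to the left, so the right-hand edge, next to the jig, is at its y = -65
- jig: fixed aluminium block, 84 (x) x 108 (y) x 32 high; origin at the centre of its underside, x away from the robot, y to the left; front face at x = -42. The coupon lies lengthwise along x on its flat top (z = 32), right of the fence and in front of the end stop; fully home its centre is at x = -27, y = 25.5 and its near end sticks 40 out of the front face
- keeper_arm (a joint): angle (rad) of the flat steel arm, 10 thick, that turns on an upright post (point jig_pivot) and reaches from it towards the robot. 0 = sprung open, clear of the coupon; it grows as the arm swings clockwise seen from above, to the fence; at 0.70 its bore is over the jig's hole, 0.01 further is its stop. The spring pulls it open with 0.05 to 0.14 N m
- jig_pivot (a point): point on the axis of the arm's upright post, at jig x = 24, y = -8, at the height of the arm's top face (42.5 over the bench)
- keeper_bore (a point): centre of the mouth of the arm's through bore (11.4 dia), 52 from the pivot axis near the arm's free end, on its top face, 42.5 over the bench; the lock pin stands in it. A lipped nose on the arm's fence side, 34 from the pivot, pushes on the coupon's edge; at 0.70 it leaves the coupon 0.7 of play from the fence, its lip 4 over the coupon's edge
- jig_hole (a point): centre of the mouth of the lock-pin hole in the jig's top face, 12 dia, 16 deep, at jig x = -28, y = -8, 32 over the bench
- lock_pin: loose upright pin, 50 g, origin at the centre of its foot. Shank 10 dia with 4 long coned foot; collar 25.5 above the foot; black knob 20 dia from 31.5 to 51.5 above the foot, to grip from above. It starts in the open arm's bore, foot resting on the jig's top (z = 32) and slides along it as the arm swings. Fully home its collar is on the arm, its origin at z = 17
- tape_roll: bystander: loose roll of tape 68 dia, 19 high, lying flat at the right; origin at the centre of its underside
- adhesive_bottle: bystander: loose dark bottle with a cap, 40 dia, 85 high, behind the jig and plate; origin at the centre of its underside
- tweezers: bystander: loose steel tweezers 135 x 9 x 10, lying at the front right; origin at the centre of the underside
- jig_fence (a point): middle of the fence's working face, at jig x = 0, y = 38, on the jig's top; the fence is an 8 high steel bar along the jig's left side, its face looks to the right (-y)
- jig_stop (a point): point of the end stop's working face, at jig x = 28, y = 25.5, on the jig's top; the stop is an 8 high, 34 long steel bar at the left of the back, its face looks to the robot (-x)
Not all that is in view belongs to the job. What is shaped like the lock_pin but orange is not meant.

How it is judged (in metres and radians):
On the way, in this order (a step that is already met when the one before it is completed fails the run):
1. the coupon lies flat on the surface plate with at least 25 mm of its end over the right-hand edge (y of coupon in the frame of surface_plate between -0.065 and -0.035 m and z of coupon in the frame of surface_plate between 0.038 and 0.042 m and angle between coupon's own z axis and vertical below 0.05 rad), for 0.2 s.
2. the coupon lies in the jig, flat on it, let go, its far end up to the end stop within 5 mm (x of coupon in the frame of jig between -0.032 and -0.024 m and y of coupon in the frame of jig between 0.008 and 0.028 m and z of coupon in the frame of jig between 0.03 and 0.034 m and angle between coupon's own z axis and vertical below 0.05 rad and contact force between coupon and the fingers below 0.1 N), for 0.2 s.
At the end, for the whole second after the job is handed in: coupon flat in the jig, within 5 mm of the end stop and 4 mm of the fence, parallel to it within 0.08 rad; lock pin upright in the jig's hole, within 3.5 mm of fully home, holding the keeper arm at 0.62 rad or more; all at rest (x of coupon in the frame of jig between -0.032 and -0.024 m and y of coupon in the frame of jig between 0.0215 and 0.028 m and z of coupon in the frame of jig between 0.03 and 0.034 m and angle between the x axis of coupon and the x axis of jig, either way round below 0.08 rad and angle between coupon's own z axis and vertical below 0.05 rad and value of joint keeper_arm above 0.62 rad and horizontal distance between lock_pin and jig_hole below 0.004 m and z of lock_pin in the frame of jig below 0.0205 m and angle between lock_pin's own z axis and vertical below 0.15 rad and linear speed of each of coupon, lock_pin below 0.01 m/s and velocity of joint keeper_arm below 0.05 rad/s); the robot touches nothing.
It fails at once if the coupon is dropped to the bench (height (world z) of coupon below 0.02 m).
It fails at once if a bystander is pushed more than 30 mm or knocked over (distance of any of tape_roll, adhesive_bottle, tweezers from where it was at the start of the episode above 0.03 m or angle between adhesive_bottle's own z axis and vertical above 0.5 rad).
It also fails if it takes over 58 s, if anything falls off the work surface, if the arm or the gripper's body presses on something with over 40 N, if the wrist force passes 120 N, or if a joint passes its speed limit or range.

## Working session

There is one attempt and no reset: what is moved stays moved. The work goes in short steps, Python scripts to look and compute and a shell command to move; the robot and the scene stay as the last step left them, time stands still between calls to the robot, and variables do not carry over. Pictures are saved under pics/ and viewed, and the job is handed in when it is done.

```bash
ls; mkdir -p pics; cat > h.py <<'E'
import numpy as np, cv2
from plant import robot
def grab(name,f):
    c=robot.capture(name); np.savez('pics/'+f+'.npz',**c); cv2.imwrite('pics/'+f+'.png',cv2.cvtColor(c['pixels'],cv2.COLOR_RGB2BGR)); return c
def load(f): return dict(np.load('pics/'+f+'.npz',allow_pickle=True))
E
python3 - <<'E'
from h import *
for n in ('scene','top','wrist'):
    c=grab(n,n+'0'); print(n,{k:v for k,v in c.items() if k!='pixels'})
print(robot.observe())
E
```

```text
pics
scene {'fov_y': 50.6856745574086, 'cx': 251.21343408835352, 'cy': 192.6080479166181, 'pose': array([[ 0.64929358,  0.36016456, -0.66985024, -0.06607756],
       [-0.76051996,  0.30143188, -0.57510713, -0.5256032 ],
       [-0.00521899,  0.88284784,  0.46963012,  0.46646301],
       [ 0.        ,  0.        ,  0.        ,  1.        ]])}
top {'fov_y': 54.2051516099965, 'cx': 254.98261472922337, 'cy': 191.26722788776186, 'pose': array([[-0.00636063,  0.99182163, -0.12747314,  0.36955486],
       [-0.99958283, -0.00989767, -0.02713315, -0.06079504],
       [-0.02817293,  0.12724738,  0.99147082,  0.92942401],
       [ 0.        ,  0.        ,  0.        ,  1.        ]])}
wrist {'fov_y': 63.448228505772725, 'cx': 253.63711570238476, 'cy': 194.39724134647463, 'pose': array([[ 0.39862913, -0.87650251, -0.26988547,  0.12956639],
       [ 0.91711055,  0.38041589,  0.11913017,  0.48835505],
       [-0.00174918, -0.29500356,  0.95549455,  0.37377366],
       [ 0.        ,  0.        ,  0.        ,  1.        ]])}
{'time': 0.15, 'joint_pos': array([ 6.65214801e+01,  1.38223143e+01,  2.30704515e-01,  7.65011504e+01,
       -2.59811164e-03,  8.99989239e+01]), 'qvel': array([ 0.01912309, -0.10237507,  0.14509703, -0.01473879,  0.01466706,
        0.05165822]), 'joint_torque': array([ 9.03156274e-05, -3.72634292e+01,  2.52638894e+01,  1.23258767e-02,
        1.90758999e-05, -3.10039205e-06]), 'tcp_pos': array([0.19902339, 0.45815758, 0.23061226]), 'eef_rot': array([-1.79907240e+02,  2.59636606e-03,  1.56522560e+02]), 'wrist_force': array([-0.20293583, -1.08937943,  0.15030542]), 'moment': array([-0.02180059, -0.01231409,  0.00089333]), 'gripper_width': 0.08561590959682008}
```

View pics/top0.png

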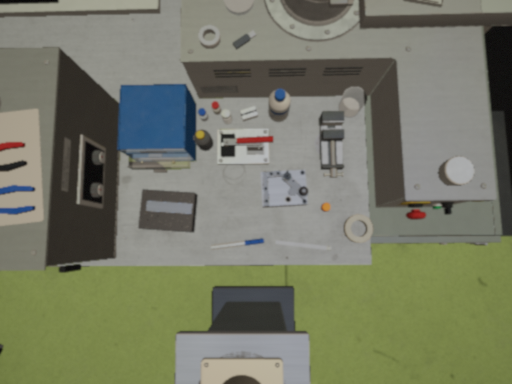

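View pics/scene0.png

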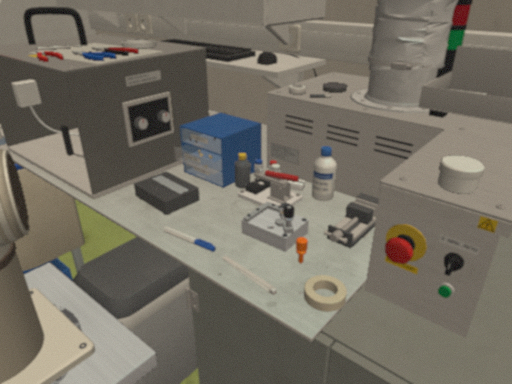

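View pics/wrist0.png

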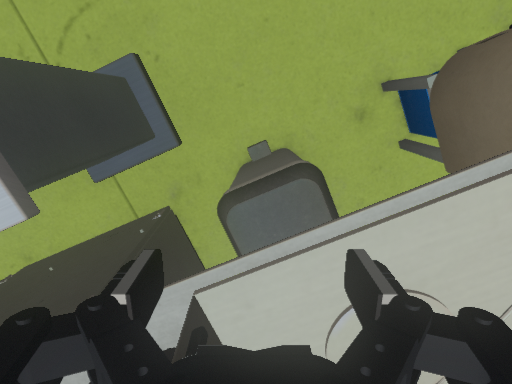

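The top view shows the plate with the coupon at (168,210). The jig is at (285,188), with the black knob at (304,191) and the orange decoy pin at (326,207). The tape is at (358,229), the tweezers at (303,245) and the dark bottle at (204,139). I'll look closer.

```bash
python3 - <<'E'
from h import *
c=cv2.imread('pics/top0.png'); a=cv2.resize(c[120:260,120:380],None,fx=3,fy=3,interpolation=cv2.INTER_CUBIC); cv2.imwrite('pics/top0z.png',a)
c=cv2.imread('pics/scene0.png'); a=cv2.resize(c[140:320,130:390],None,fx=3,fy=3,interpolation=cv2.INTER_CUBIC); cv2.imwrite('pics/scene0z.png',a)
o=robot.observe();p=np.load('pics/wrist0.npz')['pose']
from scipy.spatial.transform import Rotation as R
T=np.eye(4);T[:3,:3]=R.from_euler('xyz',o['eef_rot'],degrees=True).as_matrix();T[:3,3]=o['tcp_pos']
print(T.round(3)); print((np.linalg.inv(T)@p).round(4))
E
```

```text
[[-0.917  0.398 -0.001  0.199]
 [ 0.398  0.917 -0.002  0.458]
 [-0.    -0.002 -1.     0.231]
 [ 0.     0.     0.     1.   ]]
[[-3.000e-04  9.555e-01  2.950e-01  7.570e-02]
 [ 1.000e+00  2.000e-04  2.000e-04 -2.000e-04]
 [ 1.000e-04  2.950e-01 -9.555e-01 -1.432e-01]
 [ 0.000e+00  0.000e+00  0.000e+00  1.000e+00]]
```

View pics/top0z.png

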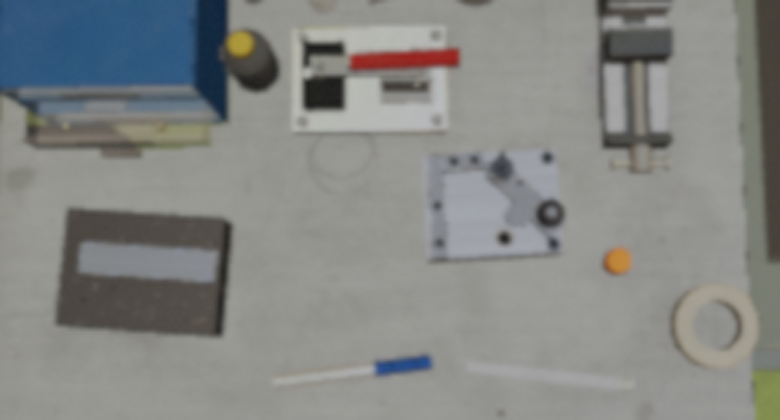

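View pics/scene0z.png

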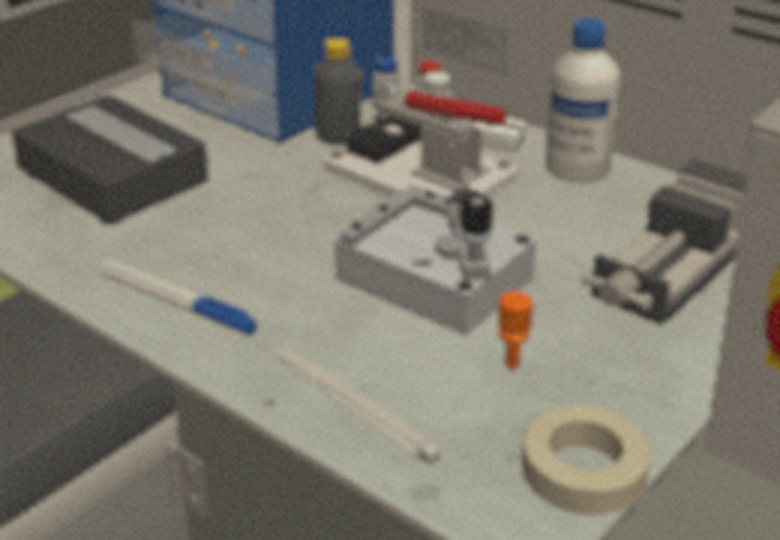

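Two things are shaped like the lock pin: the black knob at top px (303,191), which stands in the arm on the jig, and the orange one at (326,207), alone on the bench. The black one is meant. I'll measure roughly from the top view first.

```bash
cat >> h.py <<'E'
def ray(c,u,v):
    f=192/np.tan(np.radians(float(c['fov_y']))/2)
    d=np.array([(u-c['cx'])/f,-(v-c['cy'])/f,-1.]); P=c['pose']; return P[:3,3],P[:3,:3]@d
def onz(c,u,v,z):
    o,d=ray(c,u,v); return o+d*(z-o[2])/d[2]
def proj(c,p):
    f=192/np.tan(np.radians(float(c['fov_y']))/2)
    q=np.linalg.inv(c['pose'])@np.append(p,1); return np.array([c['cx']+f*q[0]/-q[2], c['cy']+f*q[1]/q[2]])
E
python3 - <<'E'
from h import *
c=load('top0')
Z=lambda u,v,z:onz(c,u/3+120-.33,v/3+120-.33,z)[:2].round(4)
for n,z,ps in [('plate',.04,[(68,209),(228,220),(221,334),(57,324)]),('coupon',.042,[(79,241),(217,249),(216,284),(78,273)]),('jig',.032,[(428,153),(557,150),(562,255),(429,261)]),('knob',.083,[(550,212)]),('hole',.032,[(504,238)]),('piv',.05,[(501,166)]),('orange',.05,[(618,260)]),('tape',.019,[(715,325)]),('tw',.01,[(467,366),(633,385)]),('pen',.01,[(273,382),(432,361)]),('bottle',.085,[(239,43)])]:
    print(n,*[Z(*p,z) for p in ps])
E
```

```text
plate [0.4913 0.2355] [0.4811 0.106 ] [0.3904 0.1103] [0.3992 0.2413]
coupon [0.4651 0.2251] [0.4577 0.1141] [0.4298 0.1145] [0.4395 0.2251]
jig [ 0.5352 -0.0544] [ 0.5364 -0.1585] [ 0.4514 -0.1605] [ 0.4475 -0.0544]
knob [ 0.4794 -0.1466]
hole [ 0.4654 -0.1146]
piv [ 0.5208 -0.1122]
orange [ 0.4454 -0.2019]
tape [ 0.3953 -0.2825]
tw [ 0.364  -0.0843] [ 0.348  -0.2173]
pen [0.3521 0.0731] [ 0.3682 -0.056 ]
bottle [0.6137 0.0909]
```

```bash
cat >> h.py <<'E'
from scipy.spatial.transform import Rotation as R
def plan(tgt,yaw,n=None,o=None,maxmm=55):
    """print shift/turn per row in tool axes (cm, rad) for straight move to tgt with tool down at yaw"""
    o=o or robot.observe(); p=np.array(o['tcp_pos']); Ra=R.from_euler('xyz',o['eef_rot'],degrees=True)
    Rb=R.from_euler('xyz',[180,0,yaw],degrees=True); tgt=np.array(tgt,float)
    rv=(Ra.inv()*Rb).as_rotvec()
    m=int(max(1,np.ceil(np.linalg.norm(tgt-p)*1000/maxmm),np.ceil(np.linalg.norm(rv)/.18))); n=n or m
    print('from',p.round(4),o['eef_rot'].round(1),'t',round(o['time'],2),'n',n,'turn/row',(rv/n).round(3))
    for i in range(n):
        Ri=Ra*R.from_rotvec(rv*i/n); print('  t(cm)',(Ri.inv().apply((tgt-p)/n)*100).round(2))
def st():
    o=robot.observe(); print('t',round(o['time'],2),o['tcp_pos'].round(4),o['eef_rot'].round(2),'F',o['wrist_force'].round(2),'w',round(o['gripper_width'],4))
E
python3 - <<'E'
from h import *
plan([.25,.17,.24],90)
E
```

```text
from [0.199  0.4582 0.2306] [-179.9    0.   156.5] t 0.15 n 7 turn/row [-0.     0.     0.166]
  t(cm) [-2.31 -3.49 -0.13]
  t(cm) [-2.85 -3.06 -0.13]
  t(cm) [-3.32 -2.54 -0.13]
  t(cm) [-3.69 -1.96 -0.13]
  t(cm) [-3.96 -1.33 -0.13]
  t(cm) [-4.13 -0.65 -0.13]
  t(cm) [-4.18  0.04 -0.13]
```

```bash
python3 -m handwheel '[{"wz":0.166,"tx":-2.3,"ty":-3.5,"tz":-0.1,"gripper":-1},{"wz":0.166,"tx":-2.85,"ty":-3.05,"tz":-0.1,"gripper":-1},{"wz":0.166,"tx":-3.3,"ty":-2.55,"tz":-0.1,"gripper":-1},{"wz":0.166,"tx":-3.7,"ty":-1.95,"tz":-0.1,"gripper":-1},{"wz":0.166,"tx":-3.95,"ty":-1.3,"tz":-0.1,"gripper":-1},{"wz":0.166,"tx":-4.1,"ty":-0.65,"tz":-0.1,"gripper":-1},{"wz":0.166,"tx":-4.2,"ty":0,"tz":-0.1,"gripper":-1}]' 20
python3 -c "
from h import *
plan([.435,.165,.20],85)"
```

```text
from [0.199  0.4582 0.2306] [-179.9    0.   156.5] t 0.15 n 7 turn/row [-0.     0.     0.178]
  t(cm) [-4.76 -2.5   0.44]
  t(cm) [-5.13 -1.61  0.44]
  t(cm) [-5.33 -0.68  0.44]
  t(cm) [-5.37  0.28  0.44]
  t(cm) [-5.23  1.23  0.44]
  t(cm) [-4.93  2.14  0.44]
  t(cm) [-4.48  2.98  0.44]invalid input
```

```bash
python3 -m handwheel '[{"wx":0,"wy":0,"wz":0.166,"tx":-2.3,"ty":-3.5,"tz":-0.1,"gripper":-1},{"wx":0,"wy":0,"wz":0.166,"tx":-2.85,"ty":-3.05,"tz":-0.1,"gripper":-1},{"wx":0,"wy":0,"wz":0.166,"tx":-3.3,"ty":-2.55,"tz":-0.1,"gripper":-1},{"wx":0,"wy":0,"wz":0.166,"tx":-3.7,"ty":-1.95,"tz":-0.1,"gripper":-1},{"wx":0,"wy":0,"wz":0.166,"tx":-3.95,"ty":-1.3,"tz":-0.1,"gripper":-1},{"wx":0,"wy":0,"wz":0.166,"tx":-4.1,"ty":-0.65,"tz":-0.1,"gripper":-1},{"wx":0,"wy":0,"wz":0.166,"tx":-4.2,"ty":0,"tz":-0.1,"gripper":-1}]' 20
python3 -c "
from h import *
plan([.435,.165,.20],85)"
```

```text
time: 1.02
tcp_pos: [0.2451, 0.1627, 0.2359]
eef_rot: [-179.9, 0.3, 88.1]
wrist_force: [0.9, -1.0, -0.2]
gripper_width: -0.0
from [0.2451 0.1627 0.2359] [-179.9    0.3   88.1] t 1.02 n 4 turn/row [-0.     0.001  0.014]
  t(cm) [0.22 4.74 0.89]
  t(cm) [0.28 4.74 0.89]
  t(cm) [0.34 4.74 0.89]
  t(cm) [0.41 4.73 0.9 ]
```

```bash
python3 -m handwheel '[{"wx":0,"wy":0,"wz":0.014,"tx":0.2,"ty":4.7,"tz":0.5,"gripper":-1},{"wx":0,"wy":0,"wz":0.014,"tx":0.3,"ty":4.7,"tz":0.5,"gripper":-1},{"wx":0,"wy":0,"wz":0.014,"tx":0.3,"ty":4.7,"tz":0.5,"gripper":-1},{"wx":0,"wy":0,"wz":0.014,"tx":0.4,"ty":4.7,"tz":0.5,"gripper":-1},{"wx":0,"wy":0,"wz":0,"tx":0,"ty":0,"tz":0,"gripper":-1},{"wx":0,"wy":0,"wz":0,"tx":0,"ty":0,"tz":0,"gripper":-1}]' 20
python3 -c "
from h import *
st();grab('wrist','w1')"
```

```text
time: 1.78
tcp_pos: [0.4371, 0.1595, 0.2145]
eef_rot: [-179.9, 0.2, 84.4]
wrist_force: [-0.3, 0.1, 0.4]
gripper_width: 0.0004
t 1.77 [0.4371 0.1595 0.2145] [-179.89    0.25   84.42] F [-0.31  0.12  0.44] w 0.0004
```

View pics/w1.png

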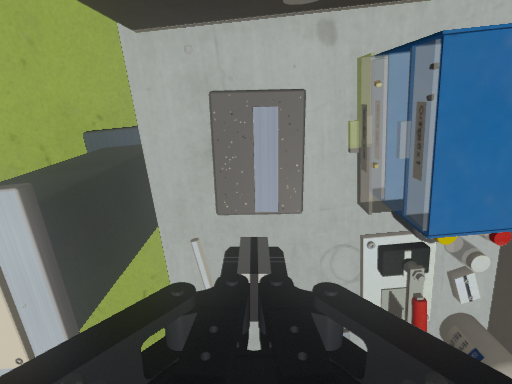

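The wrist view shows the plate at about (210–305, 90–215) and the coupon at about (253–279, 106–213). I'll segment them.

```bash
cat >> h.py <<'E'
def quad(mask,c,z):
    cs,_=cv2.findContours(mask.astype(np.uint8),cv2.RETR_EXTERNAL,cv2.CHAIN_APPROX_NONE)
    k=max(cs,key=cv2.contourArea); r=cv2.minAreaRect(k); b=cv2.boxPoints(r)
    w=np.array([onz(c,u,v,z)[:2] for u,v in k[:,0]]); rw=cv2.minAreaRect((w*1000).astype(np.float32))
    return r,rw
E
python3 - <<'E'
from h import *
c=load('w1'); im=c['pixels'].astype(int); hsv=cv2.cvtColor(c['pixels'],cv2.COLOR_RGB2HSV)
print(im[150,240],im[150,265],im[60,260], im[80,200])
V=im.max(2)
roi=np.zeros(V.shape,bool); roi[80:225,200:315]=1
d=(V<105)&roi
bl=(V>118)&roi
# coupon: bright inside plate interior
roi2=np.zeros(V.shape,bool); roi2[98:213,222:296]=1
cm=(V>105)&roi2
print('coupon',quad(cm,c,.042)); 
pm=cv2.morphologyEx((d).astype(np.uint8),cv2.MORPH_CLOSE,np.ones((35,35)))
print('plate',quad(pm,c,.04))
z=cv2.resize(cv2.imread('pics/w1.png')[80:225,195:320],None,fx=4,fy=4,interpolation=cv2.INTER_CUBIC);cv2.imwrite('pics/w1z.png',z)
E
```

```text
[104 102  98] [142 151 163] [161 167 161] [154 159 154]
coupon (((262.5, 158.5), (64.99998474121094, 106.99998474121094), -0.0), ((447.24969482421875, 171.45858764648438), (111.43376922607422, 70.29132080078125), 84.42637634277344))
plate (((258.0001525878906, 151.5090789794922), (124.19763946533203, 96.22045135498047), 88.9583740234375), ((442.53326416015625, 177.93972778320312), (128.64154052734375, 94.03779602050781), 85.61297607421875))
```

View pics/w1z.png

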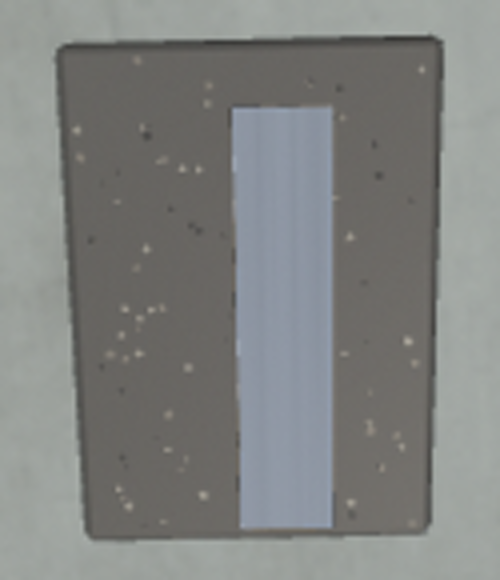

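```bash
python3 - <<'E'
from h import *
c=load('w1')
Z=lambda u,v,z:onz(c,u/4+195-.375,v/4+80-.375,z)[:2]
def frame(ps,z):
    q=np.array([Z(*p,z) for p in ps]); print(q.round(4).tolist()); m=q.mean(0); d=(q[0]+q[1]-q[2]-q[3])/2
    print(' centre',m.round(4),'len',np.linalg.norm(d).round(4),'yaw of length from +y (deg)',np.degrees(np.arctan2(-d[0],d[1])).round(2)); return m,d/np.linalg.norm(d)
cm,cd=frame([(232,107),(333,107),(333,528),(240,528)],.042)
pm,pd=frame([(60,45),(440,40),(430,533),(88,540)],.04)
px=np.array([pd[1],-pd[0]]); print('coupon in plate',(cm-pm)@px,(cm-pm)@pd)
E
```

```text
[[0.442, 0.2267], [0.4665, 0.2243], [0.4584, 0.1148], [0.4333, 0.1173]]
 centre [0.4501 0.1708] len 0.1097 yaw of length from +y (deg) -4.39
[[0.4019, 0.2451], [0.4936, 0.2372], [0.4847, 0.11], [0.3916, 0.1171]]
 centre [0.4429 0.1774] len 0.128 yaw of length from +y (deg) -4.31
coupon in plate 0.0075903691096578935 -0.006053533091105692
```

```bash
python3 -c "
from h import *
plan([.4493,.159,.052],85.6)"
```

```text
from [0.4371 0.1596 0.2146] [-179.9    0.2   84.4] t 1.82 n 3 turn/row [-0.     0.001 -0.007]
  t(cm) [0.04 0.41 5.42]
  t(cm) [0.03 0.41 5.42]
  t(cm) [0.02 0.41 5.42]
```

```bash
python3 -m handwheel '[{"wx":0,"wy":0,"wz":-0.007,"tx":0,"ty":0.4,"tz":5.4,"gripper":-1},{"wx":0,"wy":0,"wz":-0.007,"tx":0,"ty":0.4,"tz":5.4,"gripper":-1},{"wx":0,"wy":0,"wz":-0.007,"tx":0,"ty":0.4,"tz":4.5,"gripper":-1},{"wx":0,"wy":0,"wz":0,"tx":0,"ty":0,"tz":0,"gripper":-1},{"wx":0,"wy":0,"wz":0,"tx":0,"ty":0,"tz":0,"gripper":-1}]' 20
python3 -c "
from h import *
st()
plan([.4493,.159,.046],85.6)"
```

```text
time: 2.45
tcp_pos: [0.4476, 0.1603, 0.0642]
eef_rot: [179.6, -0.0, 86.0]
wrist_force: [0.2, 0.3, -0.6]
gripper_width: 0.0002
t 2.45 [0.4476 0.1603 0.0642] [ 1.796e+02 -1.000e-02  8.596e+01] F [ 0.2   0.32 -0.56] w 0.0002
from [0.4476 0.1603 0.0642] [179.6  -0.   86. ] t 2.45 n 1 turn/row [ 0.007 -0.     0.006]
  t(cm) [-0.12  0.17  1.82]
```

```bash
python3 -m handwheel '[{"wx":0.007,"wy":0,"wz":0.006,"tx":-0.1,"ty":0.17,"tz":1.8,"gripper":-1},{"wx":0,"wy":0,"wz":0,"tx":0,"ty":0,"tz":0,"gripper":-1},{"wx":0,"wy":0,"wz":0,"tx":0,"ty":0,"tz":0.2,"gripper":-1},{"wx":0,"wy":0,"wz":0,"tx":0,"ty":0,"tz":0,"gripper":-1}]' 20; python3 -m handwheel '[{"wx":0,"wy":0,"wz":0,"tx":0,"ty":0,"tz":0.1,"gripper":-1},{"wx":0,"wy":0,"wz":0,"tx":0,"ty":0,"tz":0,"gripper":-1}]'
```

```text
time: 2.95
tcp_pos: [0.4525, 0.1606, 0.0477]
eef_rot: [179.6, -0.2, 85.6]
wrist_force: [0.6, -0.5, 0.9]
gripper_width: -0.0003
time: 3.2
tcp_pos: [0.4528, 0.1606, 0.047]
eef_rot: [179.5, -0.2, 85.6]
wrist_force: [0.3, 0.6, -1.2]
gripper_width: 0.0002
```

```bash
python3 -m handwheel '[{"wx":0.007,"wy":0,"wz":0,"tx":0,"ty":-0.3,"tz":0.2,"gripper":-1},{"wx":0,"wy":0,"wz":0,"tx":0,"ty":0,"tz":0,"gripper":-1}]' ; python3 -m handwheel '[{"wx":0,"wy":0,"wz":0,"tx":0,"ty":0,"tz":0.15,"gripper":-1},{"wx":0,"wy":0,"wz":0,"tx":0,"ty":0,"tz":0,"gripper":-1}]';  python3 -m handwheel '[{"wx":0,"wy":0,"wz":0,"tx":0,"ty":0,"tz":0.1,"gripper":-1},{"wx":0,"wy":0,"wz":0,"tx":0,"ty":0,"tz":0.0,"gripper":-1}]'
```

```text
time: 3.45
tcp_pos: [0.4496, 0.1608, 0.0448]
eef_rot: [180.0, -0.2, 85.6]
wrist_force: [-0.1, -1.0, 1.3]
gripper_width: -0.0
time: 3.7
tcp_pos: [0.4495, 0.1608, 0.0431]
eef_rot: [180.0, -0.2, 85.6]
wrist_force: [-0.5, 0.6, 0.5]
gripper_width: 0.0004
time: 3.95
tcp_pos: [0.4497, 0.1609, 0.0421]
eef_rot: [179.9, -0.2, 85.6]
wrist_force: [0.9, -0.2, -1.2]
gripper_width: 0.0001
```

```bash
python3 -m handwheel '[{"wx":0,"wy":0,"wz":0,"tx":0,"ty":0,"tz":0.1,"gripper":-1},{"wx":0,"wy":0,"wz":0,"tx":0,"ty":0,"tz":0,"gripper":-1}]' ; python3 -m handwheel '[{"wx":0,"wy":0,"wz":0,"tx":0,"ty":0,"tz":0.1,"gripper":-1}]'; python3 -m handwheel '[{"wx":0,"wy":0,"wz":0,"tx":0,"ty":0,"tz":0.1,"gripper":-1}]'
```

```text
time: 4.2
tcp_pos: [0.4499, 0.161, 0.0423]
eef_rot: [179.9, -0.3, 85.6]
wrist_force: [-0.7, -0.2, -0.6]
gripper_width: 0.0001
time: 4.32
tcp_pos: [0.45, 0.161, 0.042]
eef_rot: [179.9, -0.3, 85.6]
wrist_force: [-3.7, -1.4, 11.8]
gripper_width: -0.0001
time: 4.45
tcp_pos: [0.4502, 0.1611, 0.0421]
eef_rot: [179.8, -0.3, 85.6]
wrist_force: [-3.5, -1.9, 11.7]
gripper_width: 0.0002
```

```bash
python3 -m handwheel '[{"wx":0,"wy":0,"wz":0,"tx":-0.4,"ty":0,"tz":0.07,"gripper":-1},{"wx":0,"wy":0,"wz":0,"tx":-0.8,"ty":0,"tz":0.07,"gripper":-1},{"wx":0,"wy":0,"wz":0,"tx":-0.8,"ty":0,"tz":0.07,"gripper":-1}]'; python3 -c "
from h import *
st();grab('wrist','w2')"
```

```text
time: 4.82
tcp_pos: [0.4517, 0.1431, 0.0421]
eef_rot: [179.5, -0.6, 85.7]
wrist_force: [-0.1, 1.6, 6.1]
gripper_width: -0.0001
t 4.83 [0.4517 0.1431 0.0421] [179.48  -0.61  85.72] F [-0.14  1.62  6.09] w -0.0001
```

View pics/w2.png

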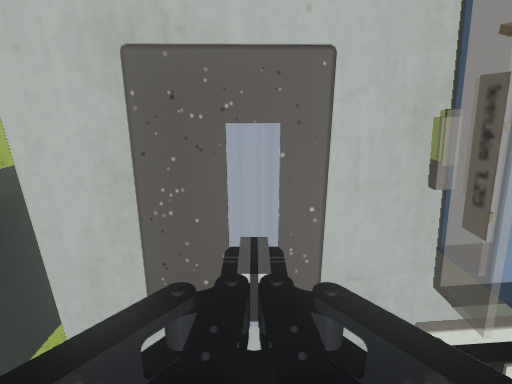

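Coupon's left end is at row 124, plate's left edge at row ~47. It drags along with the finger.

```bash
python3 - <<'E'
from h import *
c=load('w2')
a=onz(c,253,123.5,.042);b=onz(c,240,46,.04)
print(a,b,np.hypot(*(a-b)[:2])) # gap; coupon y in plate=65-gap-55
E
```

```text
[0.45566605 0.20739854 0.042     ] [0.45255736 0.24013692 0.04      ] 0.032885642371317574
```

```bash
python3 - <<'E'
from h import *
plan([.4517-.0022-.0015,.1431-.0295,.0421],85.6,n=4)
E
```

```text
from [0.4517 0.1422 0.0421] [179.5  -0.6  85.7] t 4.88 n 4 turn/row [ 0.002 -0.002  0.   ]
  t(cm) [-0.72 -0.04 -0.01]
  t(cm) [-0.72 -0.04 -0.01]
  t(cm) [-0.72 -0.04 -0.  ]
  t(cm) [-0.72 -0.04 -0.  ]
```

```bash
python3 -m handwheel '[{"wx":0.003,"wy":-0.003,"wz":0,"tx":-0.75,"ty":-0.05,"tz":0.07,"gripper":-1},{"wx":0.003,"wy":-0.003,"wz":0,"tx":-0.75,"ty":-0.05,"tz":0.07,"gripper":-1},{"wx":0.003,"wy":-0.003,"wz":0,"tx":-0.75,"ty":-0.05,"tz":0.07,"gripper":-1}]'; python3 - <<'E'
from h import *
st();c=grab('wrist','w3')
cv2.imwrite('pics/w3z.png',cv2.resize(cv2.imread('pics/w3.png')[:260],None,fx=1.5,fy=1.5))
E
```

```text
time: 5.25
tcp_pos: [0.4519, 0.121, 0.0421]
eef_rot: [179.6, -0.4, 85.7]
wrist_force: [-0.6, 1.3, 5.0]
gripper_width: -0.0004
t 5.25 [0.4519 0.121  0.0421] [179.61  -0.36  85.71] F [-0.6   1.3   4.98] w -0.0004
```

View pics/w3z.png

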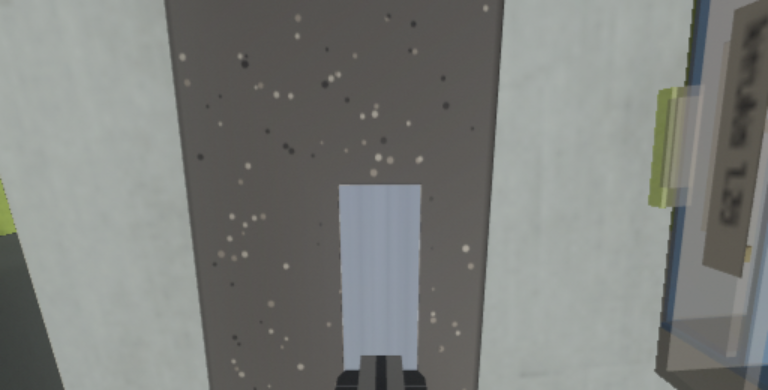

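The coupon moved with the tool: its centre is now at about plate y = -46 mm, so about 36 mm overhangs. I'll lift and check.

```bash
python3 -m handwheel '[{"wx":0.004,"wy":-0.004,"wz":0,"tx":0,"ty":0,"tz":-0.3,"gripper":-1},{"wx":0,"wy":0,"wz":0,"tx":0,"ty":0,"tz":-5,"gripper":-1},{"wx":0,"wy":0,"wz":0,"tx":0,"ty":0,"tz":-5,"gripper":-1},{"wx":0,"wy":0,"wz":0,"tx":0,"ty":0,"tz":-4,"gripper":-1},{"wx":0,"wy":0,"wz":0,"tx":0,"ty":0,"tz":0,"gripper":-1},{"wx":0,"wy":0,"wz":0,"tx":0,"ty":0,"tz":0,"gripper":-1}]'; python3 - <<'E'
from h import *
st();c=grab('wrist','w4')
E
```

```text
time: 6.05
tcp_pos: [0.4488, 0.118, 0.1858]
eef_rot: [-179.7, 0.2, 85.6]
wrist_force: [0.2, 0.3, -0.6]
gripper_width: 0.0001
t 6.05 [0.4488 0.118  0.1858] [-179.66    0.23   85.62] F [ 0.17  0.25 -0.59] w 0.0001
```

View pics/w4.png

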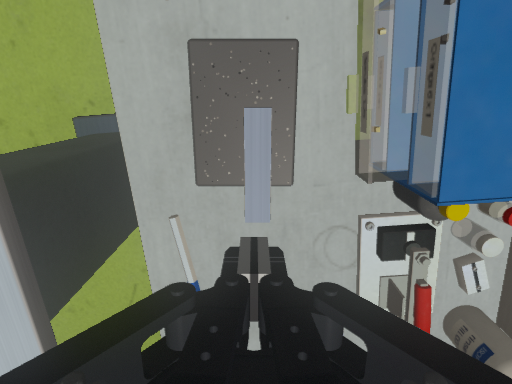

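The coupon (244–271, 108–222) overhangs the plate's right edge, which is at row ~186. Next I'll measure it.

```bash
python3 - <<'E'
from h import *
z=cv2.resize(cv2.imread('pics/w4.png')[100:230,180:305],None,fx=4,fy=4,interpolation=cv2.INTER_CUBIC);cv2.imwrite('pics/w4z.png',z)
E
```

```text
(no output)
```

View pics/w4z.png

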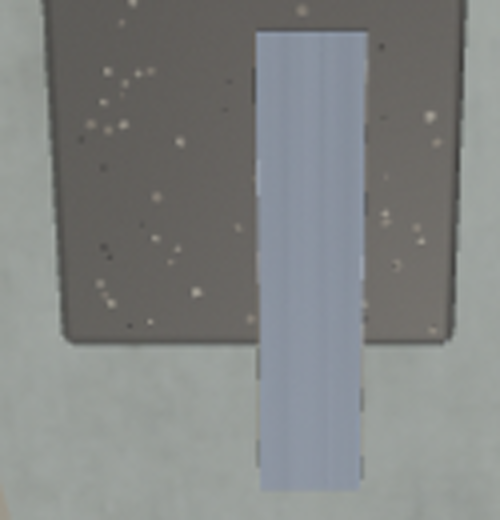

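```bash
python3 - <<'E'
from h import *
c=load('w4')
Z=lambda u,v,z:onz(c,u/4+180-.375,v/4+100-.375,z)[:2]
q=np.array([Z(*p,.042) for p in [(256,32),(367,32),(360,490),(261,490)]])
print(q.round(4).tolist()); d=(q[0]+q[1]-q[2]-q[3])/2; L=np.linalg.norm(d); u=d/L
print('c',q.mean(0),'L',L,'yaw',90+np.degrees(np.arctan2(-d[0],d[1])), 'w',np.linalg.norm(q[1]-q[0]),np.linalg.norm(q[2]-q[3]))
e=np.array([Z(*p,.04) for p in [(70,341),(450,341)]]).mean(0); end=(q[2]+q[3])/2
print('edge',e,'overhang',(e-end)@u)
g=end+u*.0175; print('grip',g)
E
```

```text
[[0.4437, 0.1856], [0.4683, 0.1837], [0.4601, 0.0743], [0.4355, 0.0761]]
c [0.45191613 0.12991893] L 0.10975827589158692 yaw 85.68908498757129 w 0.02468315019965092 0.024621152340064414
edge [0.43839448 0.11390718] overhang 0.03789627958415535
grip [0.44910639 0.09264555]
```

```bash
python3 -m handwheel '[{"wx":-0.005,"wy":0.003,"wz":0,"tx":-2.5,"ty":0.1,"tz":2,"gripper":0.2},{"wx":0,"wy":0,"wz":0,"tx":0,"ty":0,"tz":5,"gripper":0.2},{"wx":0,"wy":0,"wz":0,"tx":0,"ty":0,"tz":0,"gripper":0.2},{"wx":0,"wy":0,"wz":0,"tx":0,"ty":0,"tz":0,"gripper":0.2}]'; python3 - <<'E'
from h import *
plan([.4491,.0927,.0285],85.7)
grab('wrist','w5')
E
```

```text
time: 6.6
tcp_pos: [0.4455, 0.0918, 0.1113]
eef_rot: [-179.6, 0.2, 85.7]
wrist_force: [-0.4, 0.3, 0.4]
gripper_width: 0.0513
from [0.4455 0.0918 0.1113] [-179.6    0.2   85.7] t 6.6 n 2 turn/row [-0.004  0.002 -0.   ]
  t(cm) [0.07 0.21 4.14]
  t(cm) [0.07 0.19 4.14]
```

View pics/w5.png

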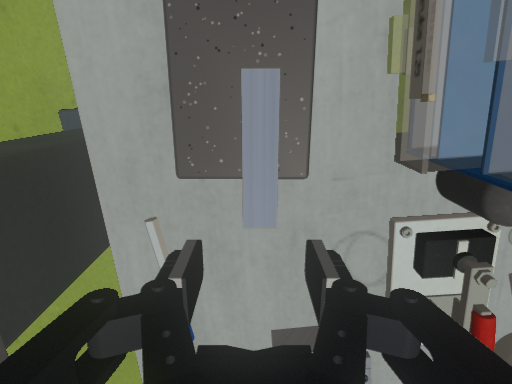

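The open fingers (cols 203 and 305) straddle the coupon (242–279), so +3.6 mm in x is consistent. I'll go down.

```bash
python3 -m handwheel '[{"wx":-0.004,"wy":0.002,"wz":0,"tx":0.07,"ty":0.35,"tz":2.5,"gripper":0.2},{"wx":-0.004,"wy":0.002,"wz":0,"tx":0,"ty":0,"tz":0,"gripper":0.2}]'; python3 - <<'E'
from h import *
plan([.4491,.0927,.0285],85.7)
grab('wrist','w6')
E
```

```text
time: 6.9
tcp_pos: [0.451, 0.0931, 0.0888]
eef_rot: [179.7, -0.1, 85.7]
wrist_force: [-0.8, -0.2, -0.3]
gripper_width: 0.0513
from [0.451  0.0931 0.0888] [ 1.797e+02 -1.000e-01  8.570e+01] t 6.9 n 2 turn/row [ 0.003 -0.001  0.   ]
  t(cm) [-0.03 -0.11  3.02]
  t(cm) [-0.03 -0.1   3.02]
```

View pics/w6.png

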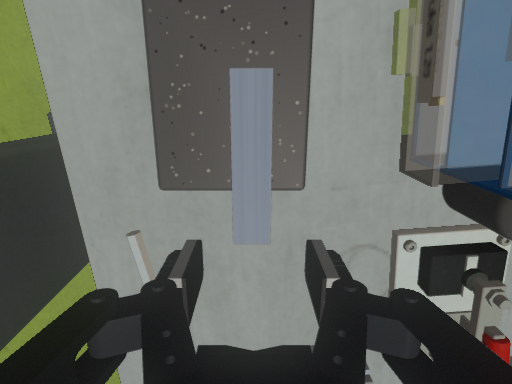

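Centred (coupon mid col 251, fingers mid 254). Continuing down.

```bash
python3 -m handwheel '[{"wx":0.003,"wy":-0.001,"wz":0,"tx":-0.03,"ty":-0.1,"tz":3,"gripper":0.2},{"wx":0.002,"wy":0,"wz":0,"tx":-0.03,"ty":-0.05,"tz":2.5,"gripper":0.2},{"wx":0,"wy":0,"wz":0,"tx":0,"ty":0,"tz":0,"gripper":0.2}]'; python3 - <<'E'
from h import *
plan([.4491,.0927,.0285],85.7)
grab('wrist','w7')
E
```

```text
time: 7.32
tcp_pos: [0.456, 0.0943, 0.0398]
eef_rot: [179.2, -0.3, 85.8]
wrist_force: [-0.1, -0.4, -0.2]
gripper_width: 0.0511
from [0.456  0.0943 0.0398] [179.2  -0.3  85.8] t 7.33 n 1 turn/row [ 0.014 -0.005  0.001]
  t(cm) [-0.22 -0.69  1.12]
```

View pics/w7.png

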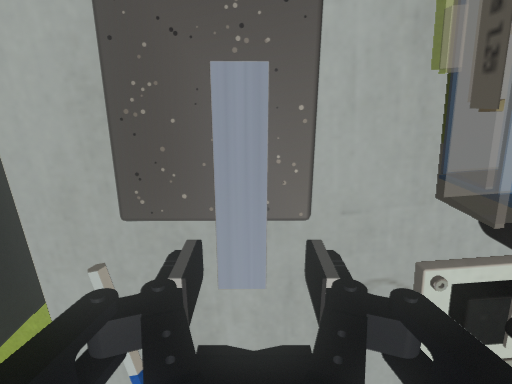

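```bash
python3 -m handwheel '[{"wx":0.014,"wy":-0.005,"wz":0,"tx":-0.15,"ty":-0.7,"tz":0.2,"gripper":0.2},{"wx":0,"wy":0,"wz":0,"tx":0,"ty":0,"tz":0,"gripper":0.2},{"wx":0,"wy":0,"wz":0,"tx":0,"ty":-0.1,"tz":0.9,"gripper":0.2},{"wx":0,"wy":0,"wz":0,"tx":0,"ty":0,"tz":0,"gripper":0.2}]'; python3 - <<'E'
from h import *
plan([.4491,.0927,.0285],85.7)
E
```

```text
time: 7.88
tcp_pos: [0.4513, 0.0943, 0.0329]
eef_rot: [179.6, -0.1, 85.8]
wrist_force: [-0.2, -0.5, 0.1]
gripper_width: 0.0511
from [0.4513 0.0943 0.0329] [ 1.796e+02 -1.000e-01  8.580e+01] t 7.88 n 1 turn/row [ 0.008 -0.002  0.001]
  t(cm) [-0.17 -0.21  0.44]
```

```bash
python3 -m handwheel '[{"wx":0.008,"wy":-0.002,"wz":0.001,"tx":-0.15,"ty":-0.25,"tz":0.5,"gripper":0.2},{"wx":0,"wy":0,"wz":0,"tx":0,"ty":0,"tz":0.1,"gripper":0.2},{"wx":0,"wy":0,"wz":0,"tx":0,"ty":0,"tz":0,"gripper":0.2}]'; python3 - <<'E'
from h import *
plan([.4491,.0927,.0285],85.7)
grab('wrist','w8');grab('scene','s8')
cv2.imwrite('pics/s8z.png',cv2.resize(cv2.imread('pics/s8.png')[100:280,90:310],None,fx=3,fy=3))
E
```

```text
time: 8.25
tcp_pos: [0.4484, 0.0928, 0.0262]
eef_rot: [-179.9, 0.0, 85.7]
wrist_force: [0.6, 0.4, -0.6]
gripper_width: 0.0512
from [0.4484 0.0928 0.0262] [-179.9    0.    85.7] t 8.25 n 1 turn/row [-0.002  0.     0.   ]
  t(cm) [-0.    0.07 -0.23]
```

View pics/w8.png

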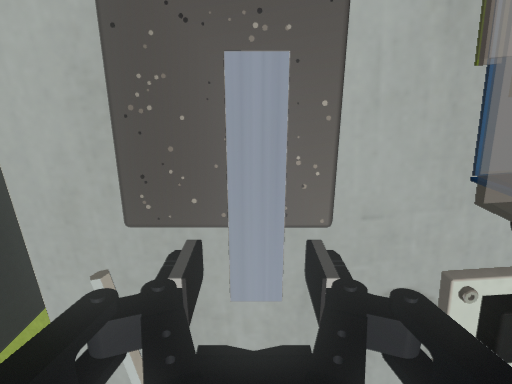

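View pics/s8z.png

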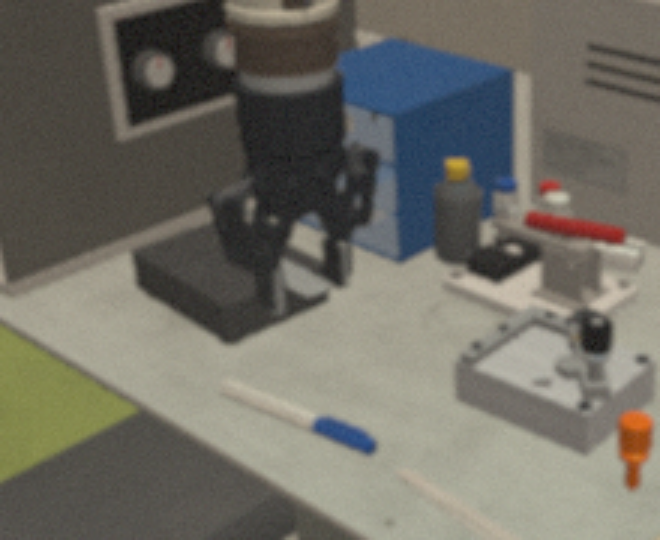

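The coupon lies centred between the pads (229–284 against fingers 203/305), and the fingertips reach below it. I'll close.

```bash
python3 -m handwheel '[{"wx":0,"wy":0,"wz":0,"tx":0,"ty":0,"tz":0,"gripper":-0.2},{"wx":0,"wy":0,"wz":0,"tx":0,"ty":0,"tz":0,"gripper":-1},{"wx":0,"wy":0,"wz":0,"tx":0,"ty":0,"tz":0,"gripper":-1},{"wx":0,"wy":0,"wz":0,"tx":0,"ty":0,"tz":0,"gripper":-1}]' 40;python3 - <<'E'
from h import *
st();grab('wrist','w9')
E
```

```text
time: 8.85
tcp_pos: [0.4487, 0.0929, 0.0267]
eef_rot: [-180.0, -0.0, 85.7]
wrist_force: [-0.3, -0.3, -0.7]
gripper_width: 0.0229
t 8.85 [0.4487 0.0929 0.0267] [-1.7995e+02 -1.0000e-02  8.5710e+01] F [-0.32 -0.28 -0.74] w 0.0229
```

View pics/w9.png

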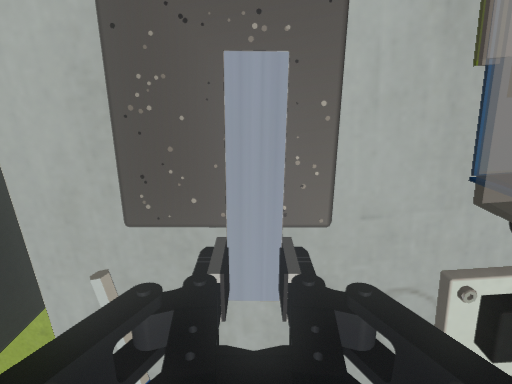

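Both pads hold the long edges (cols 228 and 284; opening 23 mm). Lifting.

```bash
python3 -m handwheel '[{"wx":0,"wy":0,"wz":0,"tx":0,"ty":0,"tz":-0.5,"gripper":-1},{"wx":0,"wy":0,"wz":0,"tx":0,"ty":0,"tz":-1,"gripper":-1},{"wx":0,"wy":0,"wz":0,"tx":0,"ty":0,"tz":-2.5,"gripper":-1},{"wx":0,"wy":0,"wz":0,"tx":0,"ty":0,"tz":-3.5,"gripper":-1},{"wx":0,"wy":0,"wz":0,"tx":0,"ty":0,"tz":-3.5,"gripper":-1},{"wx":0,"wy":0,"wz":0,"tx":0,"ty":0,"tz":0,"gripper":-1}]' 50;python3 - <<'E'
from h import *
st();grab('wrist','w10');grab('scene','s10')
cv2.imwrite('pics/s10z.png',cv2.resize(cv2.imread('pics/s10.png')[60:280,90:310],None,fx=3,fy=3)[:600])
E
```

```text
time: 9.65
tcp_pos: [0.4488, 0.0928, 0.1425]
eef_rot: [-180.0, -0.0, 85.7]
wrist_force: [1.0, 0.5, -1.0]
gripper_width: 0.0226
t 9.65 [0.4488 0.0928 0.1425] [-1.80e+02 -2.00e-02  8.57e+01] F [ 1.    0.5  -0.98] w 0.0226
```

View pics/w10.png

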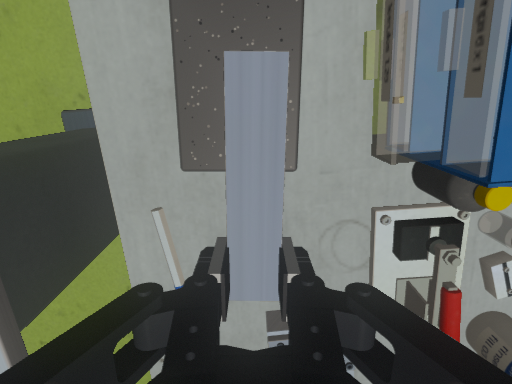

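View pics/s10z.png

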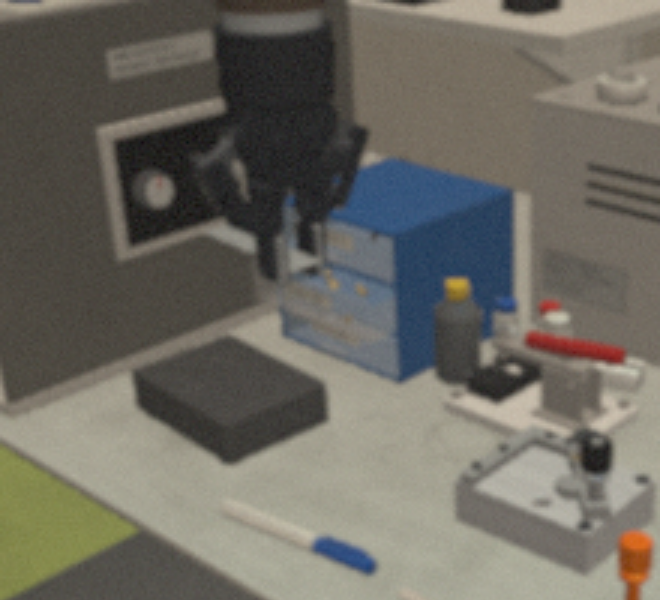

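```bash
python3 - <<'E'
from h import *
c=load('w9')
q=np.array([onz(c,*p,.042)[:2] for p in [(224,51),(289,51),(280,301),(230,301)]]); print(q.round(4).tolist())
T=np.array([.4487,.0929]);y=np.radians(85.71);ux=np.array([np.cos(y),np.sin(y)]);uy=np.array([np.sin(y),-np.cos(y)])
print('corners in tool xy',((q-T)@np.c_[ux,uy]).round(4).tolist(), 'mean',(q.mean(0)-T)@ux,(q.mean(0)-T)@uy)
plan([.43,-.03,.15],85.7)
o=dict(robot.observe()); o['tcp_pos']=np.array([.43,-.03,.15]); plan([.40,-.06,.16],0.5,n=9,o=o)
E
```

```text
[[0.4439, 0.1858], [0.4683, 0.184], [0.4594, 0.074], [0.4354, 0.0758]]
corners in tool xy [[0.0923, -0.0118], [0.0923, 0.0128], [-0.0181, 0.0121], [-0.0181, -0.012]] mean 0.03712792895643922 0.00026770591827196294
from [0.4466 0.0924 0.1396] [-1.797e+02  1.000e-01  8.570e+01] t 9.75 n 3 turn/row [-0.002  0.     0.   ]
  t(cm) [-4.11 -0.25 -0.34]
  t(cm) [-4.11 -0.25 -0.34]
  t(cm) [-4.11 -0.25 -0.34]
from [ 0.43 -0.03  0.15] [-1.797e+02  1.000e-01  8.570e+01] t 9.75 n 9 turn/row [-0.     0.001  0.165]
  t(cm) [-0.36 -0.31 -0.11]
  t(cm) [-0.4  -0.24 -0.11]
  t(cm) [-0.44 -0.18 -0.11]
  t(cm) [-0.46 -0.1  -0.11]
  t(cm) [-0.47 -0.02 -0.11]
  t(cm) [-0.47  0.05 -0.11]
  t(cm) [-0.45  0.13 -0.11]
  t(cm) [-0.43  0.2  -0.11]
  t(cm) [-0.39  0.27 -0.11]
```

```bash
python3 -m handwheel '[{"wx":-0.002,"wy":0,"wz":0,"tx":-3,"ty":-0.2,"tz":-0.4,"gripper":-1},{"wx":-0.002,"wy":0,"wz":0,"tx":-4,"ty":-0.3,"tz":-0.4,"gripper":-1},{"wx":0,"wy":0,"wz":0.08,"tx":-4,"ty":-0.3,"tz":-0.3,"gripper":-1},{"wx":0,"wy":0,"wz":0.165,"tx":-1.2,"ty":-0.3,"tz":-0.1,"gripper":-1},{"wx":0,"wy":0,"wz":0.165,"tx":-0.4,"ty":-0.2,"tz":-0.1,"gripper":-1},{"wx":0,"wy":0,"wz":0.165,"tx":-0.45,"ty":-0.15,"tz":-0.1,"gripper":-1},{"wx":0,"wy":0,"wz":0.165,"tx":-0.45,"ty":-0.1,"tz":-0.1,"gripper":-1},{"wx":0,"wy":0,"wz":0.165,"tx":-0.45,"ty":0,"tz":-0.1,"gripper":-1}]' 50
python3 - <<'E'
from h import *
plan([.40,-.06,.16],0.5)
E
```

```text
time: 10.75
tcp_pos: [0.402, -0.0441, 0.1455]
eef_rot: [-179.2, 1.2, 32.2]
wrist_force: [0.1, -0.4, -0.5]
gripper_width: 0.0224
from [ 0.402  -0.0441  0.1455] [-179.2    1.2   32.2] t 10.75 n 4 turn/row [-0.002  0.006  0.138]
  t(cm) [-0.26  0.31 -0.36]
  t(cm) [-0.22  0.34 -0.36]
  t(cm) [-0.16  0.37 -0.36]
  t(cm) [-0.11  0.39 -0.36]
```

```bash
python3 -m handwheel '[{"wx":-0.002,"wy":0.006,"wz":0.14,"tx":-0.3,"ty":0.3,"tz":-0.4,"gripper":-1},{"wx":-0.002,"wy":0.006,"wz":0.14,"tx":-0.2,"ty":0.3,"tz":-0.4,"gripper":-1},{"wx":-0.002,"wy":0.006,"wz":0.14,"tx":-0.2,"ty":0.4,"tz":-0.4,"gripper":-1},{"wx":-0.002,"wy":0.006,"wz":0.14,"tx":-0.1,"ty":0.4,"tz":-0.4,"gripper":-1},{"wx":0,"wy":0,"wz":0,"tx":0,"ty":0,"tz":0,"gripper":-1},{"wx":0,"wy":0,"wz":0,"tx":0,"ty":0,"tz":0,"gripper":-1}]'
python3 - <<'E'
from h import *
st();grab('wrist','w11')
E
```

```text
time: 11.5
tcp_pos: [0.3921, -0.0598, 0.154]
eef_rot: [-179.9, 1.0, -0.8]
wrist_force: [-0.7, -0.0, -0.7]
gripper_width: 0.0228
t 11.5 [ 0.3921 -0.0598  0.154 ] [-179.93    1.05   -0.84] F [-0.72 -0.03 -0.66] w 0.0228
```

View pics/w11.png

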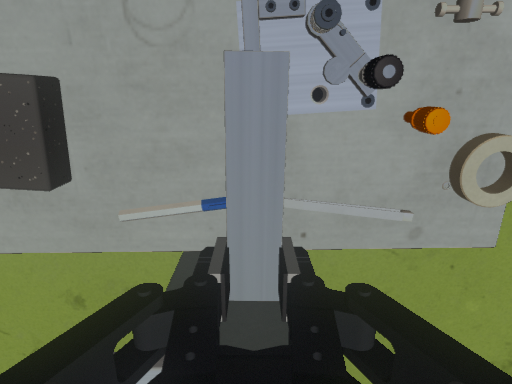

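The wrist view over the jig shows the pivot at (325,17), the hole at (320,94) and the black knob at (383,72). The fence is the strip at cols 240–260, and the stop plate is at the top left of the jig (260–305, 0–18). The orange decoy is at (430,120). Enlarging for confirmation.

```bash
python3 - <<'E'
from h import *
z=cv2.resize(cv2.imread('pics/w11.png')[0:140,230:420],None,fx=4,fy=4,interpolation=cv2.INTER_CUBIC);cv2.imwrite('pics/w11z.png',z)
E
```

```text
(no output)
```

View pics/w11z.png

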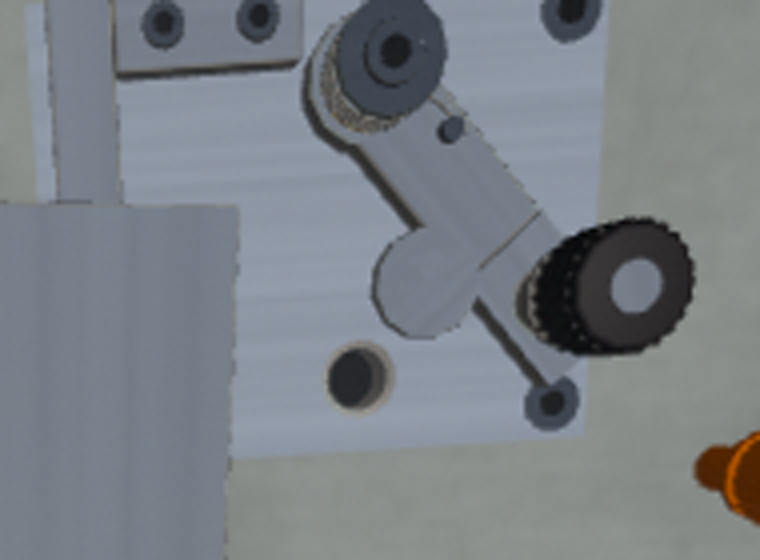

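```bash
python3 - <<'E'
from h import *
from scipy.optimize import least_squares
c=load('w11')
Z=lambda u,v,z:onz(c,u/4+230-.375,v/4-.375,z)[:2]
H=Z(360,377,.032)
S=[Z(120,77,.032),Z(298,66,.032)]; F=[Z(240,458,.032),Z(585,437,.032)]; Rr=[Z(606,60,.032),Z(588,430,.032)]; L=[Z(117,100,.036),Z(123,203,.036)]
print('hole',H,'S',S,'F',F,'R',Rr,'L',L)
def inv(x,p): 
    a=x[2];d=np.array(p)-x[:2]; return np.array([d@[np.cos(a),np.sin(a)],d@[-np.sin(a),np.cos(a)]])
def res(x):
    r=list(inv(x,H)-[-.028,-.008])
    r+=[inv(x,p)[0]-.028 for p in S]+[inv(x,p)[0]+.042 for p in F]+[inv(x,p)[1]+.054 for p in Rr]+[inv(x,p)[1]-.038 for p in L]
    return np.array(r)
s=least_squares(res,[.49,-.107,0],x_scale=[.01,.01,.1]); print('jig',s.x,np.degrees(s.x[2]),(s.fun*1000).round(2))
x=s.x
def fwd(p): a=x[2]; return x[:2]+np.array([[np.cos(a),-np.sin(a)],[np.sin(a),np.cos(a)]])@p
for n,p in dict(cpn=[-.0285,.021],grip=[-.0285-.0371,.021],hole=[-.028,-.008],pivot=[.024,-.008]).items(): print(n,fwd(np.array(p)))
k=Z(637,286,.0835); print('knob',k,inv(x,k)); pv=Z(397,50,.05); print('post',pv)
E
```

```text
hole [ 0.46751928 -0.11408869] S [array([ 0.52207835, -0.06607576]), array([ 0.52341311, -0.09957895])] F [array([ 0.45199289, -0.09018209]), array([ 0.45512537, -0.16078853])] R [array([ 0.52354275, -0.15739137]), array([ 0.45650106, -0.16125363])] L [array([ 0.51746944, -0.06540524]), array([ 0.49988158, -0.06638321])]
jig [ 0.49517698 -0.10479859  0.04458016] 2.554255089732262 [-0.04 -0.05  0.6   0.44 -0.49 -0.51  0.2  -0.68  0.36  0.17]
cpn [ 0.46576942 -0.08508957]
grip [ 0.42870628 -0.08674294]
hole [ 0.46756132 -0.11403847]
pivot [ 0.51950965 -0.11172107]
knob [ 0.4809588  -0.14709964] [-0.01608921 -0.04162539]
post [ 0.52192398 -0.11415041]
```

```bash
python3 - <<'E'
from h import *
plan([.4265,-.0867,.075],2.55)
E
```

```text
from [ 0.3921 -0.0598  0.1541] [-179.9    1.    -0.8] t 11.55 n 2 turn/row [-0.001  0.009 -0.03 ]
  t(cm) [1.81 1.32 3.92]
  t(cm) [1.74 1.37 3.94]
```

```bash
python3 -m handwheel '[{"wx":-0.001,"wy":0.009,"wz":-0.03,"tx":1.8,"ty":1.3,"tz":2,"gripper":-1},{"wx":0,"wy":0.009,"wz":-0.03,"tx":1.7,"ty":1.3,"tz":2.5,"gripper":-1},{"wx":0,"wy":0,"wz":0,"tx":0,"ty":0,"tz":2,"gripper":-1},{"wx":0,"wy":0,"wz":0,"tx":0,"ty":0,"tz":0,"gripper":-1}]'
python3 - <<'E'
from h import *
grab('wrist','w12')
plan([.4275,-.0867,.04],2.55)
E
```

```text
time: 12.05
tcp_pos: [0.4276, -0.0857, 0.086]
eef_rot: [-179.9, 0.0, 3.1]
wrist_force: [-0.7, -0.4, -0.5]
gripper_width: 0.0231
from [ 0.4285 -0.0859  0.0869] [-1.8e+02 -1.0e-01  3.1e+00] t 12.1 n 1 turn/row [-0.001 -0.002  0.009]
  t(cm) [-0.12  0.08  4.69]
```

View pics/w12.png

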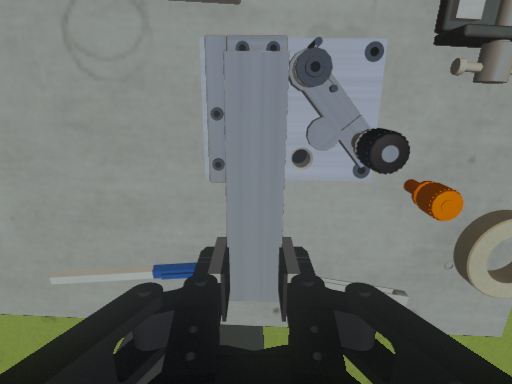

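```bash
python3 - <<'E'
from h import *
z=cv2.resize(cv2.imread('pics/w12.png')[25:195,195:395],None,fx=3.5,fy=3.5,interpolation=cv2.INTER_CUBIC);cv2.imwrite('pics/w12z.png',z)
E
```

```text
(no output)
```

View pics/w12z.png

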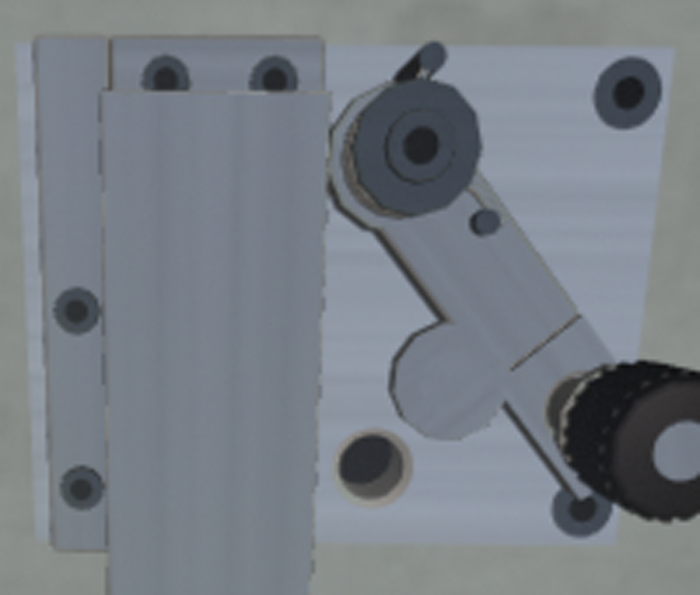

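```bash
cat > jigfit.py <<'E'
from h import *
from scipy.optimize import least_squares
def inv(x,p): 
    a=x[2];d=np.array(p)-x[:2]; return np.array([d@[np.cos(a),np.sin(a)],d@[-np.sin(a),np.cos(a)]])
def fwd(x,p): a=x[2]; return x[:2]+np.array([[np.cos(a),-np.sin(a)],[np.sin(a),np.cos(a)]])@np.array(p)
E
python3 - <<'E'
from jigfit import *
c=load('w12')
Z=lambda u,v,z:onz(c,(u+.5)/3.5+195-.5,(v+.5)/3.5+25-.5,z)[:2]
H=Z(373,467,.032)
F=[Z(330,544,.032),Z(600,544,.032)]; B=[Z(340,44,.032),Z(670,47,.032)]; Rr=[Z(673,50,.032),Z(640,320,.032)]; L=[Z(16,44,.032),Z(38,540,.032)]
def res(x):
    return np.array(list(inv(x,H)-[-.028,-.008])+[inv(x,p)[0]-.042 for p in B]+[inv(x,p)[0]+.042 for p in F]+[inv(x,p)[1]+.054 for p in Rr]+[inv(x,p)[1]-.054 for p in L])
s=least_squares(res,[.49,-.107,0],x_scale=[.01,.01,.1]); x=s.x; print('jig',x,np.degrees(x[2]),(s.fun*1000).round(2))
print('grip',fwd(x,[-.0285-.0371,.021]),'TCP jig now',inv(x,[.4276,-.0857]))
# coupon in this view, top z
zt=.086+.0153
q=[Z(104,90,zt),Z(329,92,zt)]; print('coupon far corners in jig',[inv(x,p).round(4) for p in q])
for n,p in dict(hole=[-.028,-.008],pivot=[.024,-.008]).items(): print(n,fwd(x,p))
k=Z(680,450,.0835); print('knob',k,inv(x,k))
E
```

```text
jig [ 0.49477848 -0.10449521  0.04972656] 2.8491219222989503 [ 0.19 -0.07  0.33  0.07 -0.39 -0.19 -0.03  0.19  0.01 -0.1 ]
grip [ 0.42821575 -0.08678188] TCP jig now [-0.06616121  0.02211115]
coupon far corners in jig [array([0.0258, 0.0336]), array([0.0257, 0.0094])]
hole [ 0.46721074 -0.11387709]
pivot [ 0.51914647 -0.11129237]
knob [ 0.48094297 -0.14659086] [-0.01591082 -0.0413559 ]
```

```bash
python3 -m handwheel '[{"wx":-0.001,"wy":-0.002,"wz":0.004,"tx":-0.05,"ty":0.07,"tz":2,"gripper":-1},{"wx":0,"wy":0,"wz":0,"tx":0,"ty":0,"tz":1.5,"gripper":-1},{"wx":0,"wy":0,"wz":0,"tx":0,"ty":0,"tz":0,"gripper":-1}]'
python3 - <<'E'
from h import *
plan([.428,-.087,.03],2.8)
E
```

```text
time: 12.48
tcp_pos: [0.4306, -0.0866, 0.0542]
eef_rot: [179.9, -0.3, 3.0]
wrist_force: [0.5, -0.0, -0.1]
gripper_width: 0.0225
from [ 0.4306 -0.0866  0.0542] [179.9  -0.3   3. ] t 12.47 n 1 turn/row [ 0.002 -0.005  0.003]
  t(cm) [-0.28  0.03  2.42]
```

```bash
python3 -m handwheel '[{"wx":0.002,"wy":-0.005,"wz":0.003,"tx":-0.45,"ty":0.03,"tz":1.0,"gripper":-1},{"wx":0,"wy":0,"wz":0,"tx":-0.1,"ty":0,"tz":0.6,"gripper":-1},{"wx":0,"wy":0,"wz":0,"tx":0,"ty":0,"tz":0,"gripper":-1}]'
python3 - <<'E'
from h import *
plan([.428,-.087,.024],2.8)
E
```

```text
time: 12.85
tcp_pos: [0.4264, -0.0873, 0.0393]
eef_rot: [180.0, -0.2, 2.8]
wrist_force: [-0.2, 0.1, -0.0]
gripper_width: 0.0227
from [ 0.4264 -0.0873  0.0393] [180.   -0.2   2.8] t 12.85 n 1 turn/row [ 0.    -0.003  0.001]
  t(cm) [ 0.16 -0.03  1.54]
```

```bash
python3 -m handwheel '[{"wx":0,"wy":-0.004,"wz":0,"tx":-0.15,"ty":0,"tz":0.8,"gripper":-1},{"wx":0,"wy":-0.002,"wz":0,"tx":-0.1,"ty":0,"tz":0.5,"gripper":-1},{"wx":0,"wy":0,"wz":0,"tx":0,"ty":0,"tz":0,"gripper":-1}]'
python3 - <<'E'
from h import *
grab('wrist','w13');grab('scene','s13')
cv2.imwrite('pics/s13z.png',cv2.resize(cv2.imread('pics/s13.png')[140:280,190:360],None,fx=4,fy=4))
z=cv2.resize(cv2.imread('pics/w13.png')[0:200,170:390],None,fx=3,fy=3,interpolation=cv2.INTER_CUBIC);cv2.imwrite('pics/w13z.png',z)
plan([.428,-.087,.02],2.8)
E
```

```text
time: 13.22
tcp_pos: [0.424, -0.0875, 0.0257]
eef_rot: [180.0, 0.1, 2.8]
wrist_force: [0.0, 0.4, -0.7]
gripper_width: 0.0226
from [ 0.4244 -0.0876  0.0261] [1.8e+02 1.0e-01 2.8e+00] t 13.32 n 1 turn/row [0.001 0.002 0.001]
  t(cm) [ 0.37 -0.04  0.61]
```

View pics/w13z.png

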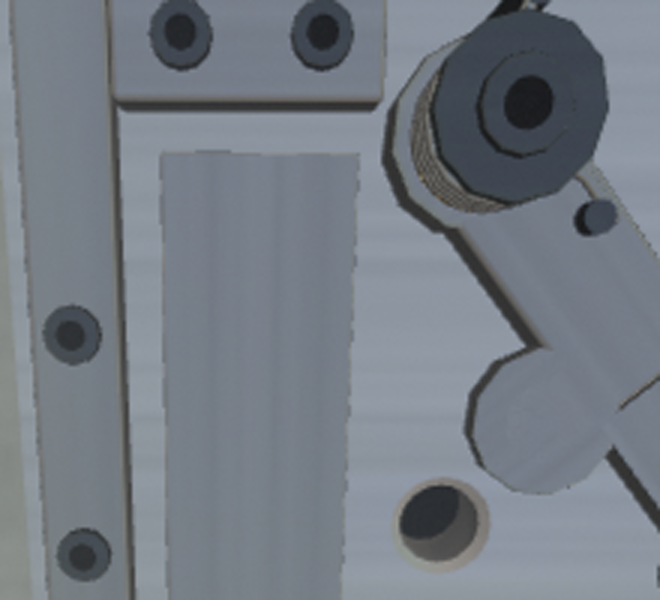

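View pics/s13z.png

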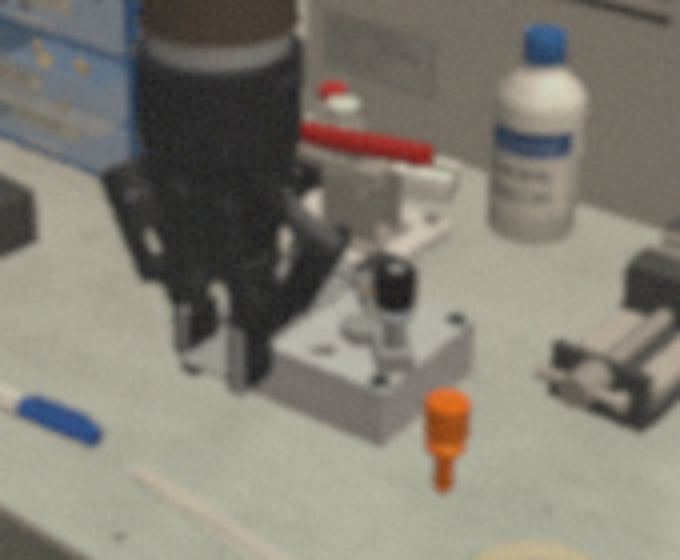

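Coupon lies straight over the bed. Its far end is ~5 mm short of the stop (zoom row 153 vs 112), ~5 mm right of the fence. I'll lower it and move it forward.

```bash
python3 -m handwheel '[{"wx":0,"wy":0.002,"wz":0,"tx":0.25,"ty":0,"tz":0.4,"gripper":-1},{"wx":0,"wy":0,"wz":0,"tx":0,"ty":0,"tz":0,"gripper":-1}]'
python3 -m handwheel '[{"wx":0,"wy":0,"wz":0,"tx":0,"ty":0,"tz":0.15,"gripper":-1},{"wx":0,"wy":0,"wz":0,"tx":0,"ty":0,"tz":0,"gripper":-1}]'
python3 - <<'E'
from h import *
plan([.428,-.087,.0187],2.8)
E
```

```text
time: 13.58
tcp_pos: [0.4274, -0.0875, 0.0221]
eef_rot: [179.9, -0.1, 2.8]
wrist_force: [0.3, -0.9, -0.3]
gripper_width: 0.0228
time: 13.82
tcp_pos: [0.4275, -0.0875, 0.0205]
eef_rot: [179.9, -0.1, 2.8]
wrist_force: [0.2, 0.5, 0.0]
gripper_width: 0.0226
from [ 0.4275 -0.0875  0.0205] [ 1.799e+02 -1.000e-01  2.800e+00] t 13.82 n 1 turn/row [ 0.001 -0.001  0.001]
  t(cm) [ 0.05 -0.05  0.18]
```

```bash
python3 -m handwheel '[{"wx":0.001,"wy":-0.001,"wz":0,"tx":0.05,"ty":0,"tz":0.1,"gripper":-1},{"wx":0,"wy":0,"wz":0,"tx":0,"ty":0,"tz":0,"gripper":-1}]'
python3 -m handwheel '[{"wx":0,"wy":0,"wz":0,"tx":0,"ty":0,"tz":0.1,"gripper":-1},{"wx":0,"wy":0,"wz":0,"tx":0,"ty":0,"tz":0.03,"gripper":-1}]'
python3 - <<'E'
from h import *
st()
grab('wrist','w14')
z=cv2.resize(cv2.imread('pics/w14.png')[0:200,170:390],None,fx=3,fy=3,interpolation=cv2.INTER_CUBIC);cv2.imwrite('pics/w14z.png',z)
E
```

```text
time: 14.08
tcp_pos: [0.4281, -0.0875, 0.0195]
eef_rot: [-180.0, -0.0, 2.8]
wrist_force: [0.5, 1.1, -0.2]
gripper_width: 0.0226
time: 14.32
tcp_pos: [0.4283, -0.0876, 0.0184]
eef_rot: [180.0, -0.0, 2.8]
wrist_force: [-0.8, 0.9, 1.8]
gripper_width: 0.0226
t 14.32 [ 0.4283 -0.0876  0.0184] [ 1.7999e+02 -4.0000e-02  2.8400e+00] F [-0.8   0.92  1.82] w 0.0226
```

View pics/w14z.png

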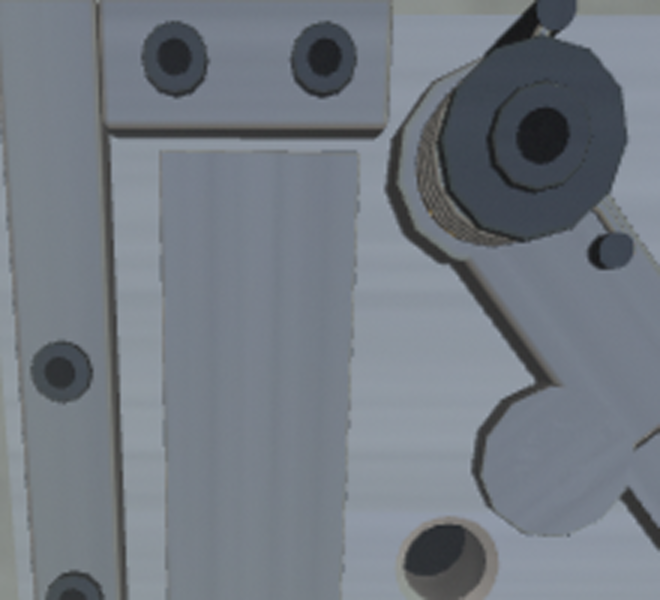

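The gap to the stop is ~1.8 mm and to the fence ~5.5 mm. I'll nudge it 1 mm forward, seat it, then open.

```bash
python3 -m handwheel '[{"wx":0,"wy":0,"wz":0,"tx":0.1,"ty":0,"tz":0.03,"gripper":-1},{"wx":0,"wy":0,"wz":0,"tx":0,"ty":0,"tz":0.02,"gripper":-1}]'
python3 -m handwheel '[{"wx":0,"wy":0,"wz":0,"tx":0,"ty":0,"tz":0,"gripper":-0.3},{"wx":0,"wy":0,"wz":0,"tx":0,"ty":0,"tz":0,"gripper":0},{"wx":0,"wy":0,"wz":0,"tx":0,"ty":0,"tz":0,"gripper":0},{"wx":0,"wy":0,"wz":0,"tx":0,"ty":0,"tz":0,"gripper":0}]'
python3 - <<'E'
from h import *
st()
grab('wrist','w15')
E
```

```text
time: 14.62
tcp_pos: [0.4296, -0.0876, 0.0182]
eef_rot: [180.0, -0.1, 2.8]
wrist_force: [-1.2, 0.5, 2.3]
gripper_width: 0.0226
time: 15.12
tcp_pos: [0.4295, -0.0875, 0.0179]
eef_rot: [180.0, -0.1, 2.8]
wrist_force: [0.2, 0.4, -0.7]
gripper_width: 0.043
t 15.12 [ 0.4295 -0.0875  0.0179] [ 1.7999e+02 -6.0000e-02  2.8400e+00] F [ 0.24  0.39 -0.66] w 0.043
```

View pics/w15.png

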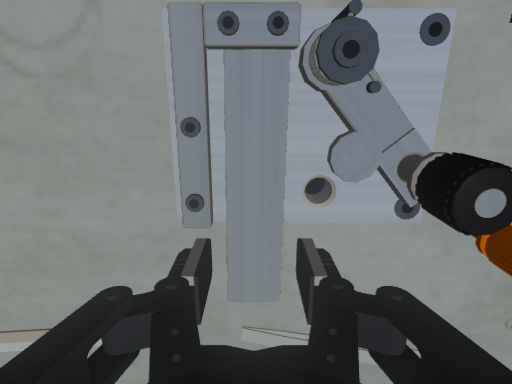

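The coupon is released and lies against the stop (its end at row 48), parallel to the fence. I'll rise, then fetch the black pin.

```bash
python3 -m handwheel '[{"wx":0,"wy":0,"wz":0,"tx":0,"ty":0,"tz":-1,"gripper":0},{"wx":0,"wy":0,"wz":0,"tx":0,"ty":0,"tz":-3,"gripper":0.1},{"wx":0,"wy":0,"wz":0,"tx":0,"ty":0,"tz":-5,"gripper":0.1},{"wx":0,"wy":0,"wz":0,"tx":0,"ty":0,"tz":-3,"gripper":0.1},{"wx":0,"wy":0,"wz":0,"tx":0,"ty":0,"tz":0,"gripper":0.1},{"wx":0,"wy":0,"wz":0,"tx":0,"ty":0,"tz":0,"gripper":0.1}]'
python3 - <<'E'
from h import *
st()
grab('wrist','w16')
z=cv2.resize(cv2.imread('pics/w16.png')[0:260,150:450],None,fx=2.5,fy=2.3,interpolation=cv2.INTER_CUBIC);cv2.imwrite('pics/w16z.png',z)
plan([.481,-.1468,.13],2.85)
E
```

```text
time: 15.92
tcp_pos: [0.4289, -0.0875, 0.1435]
eef_rot: [180.0, -0.1, 2.8]
wrist_force: [-0.1, 0.2, -0.5]
gripper_width: 0.047
t 15.93 [ 0.4289 -0.0875  0.1435] [ 1.7998e+02 -7.0000e-02  2.8400e+00] F [-0.13  0.15 -0.54] w 0.047
from [ 0.429  -0.0875  0.1434] [ 1.8e+02 -1.0e-01  2.8e+00] t 15.97 n 2 turn/row [ 0.    -0.001 -0.   ]
  t(cm) [2.45 3.09 0.67]
  t(cm) [2.45 3.09 0.67]
```

View pics/w16z.png

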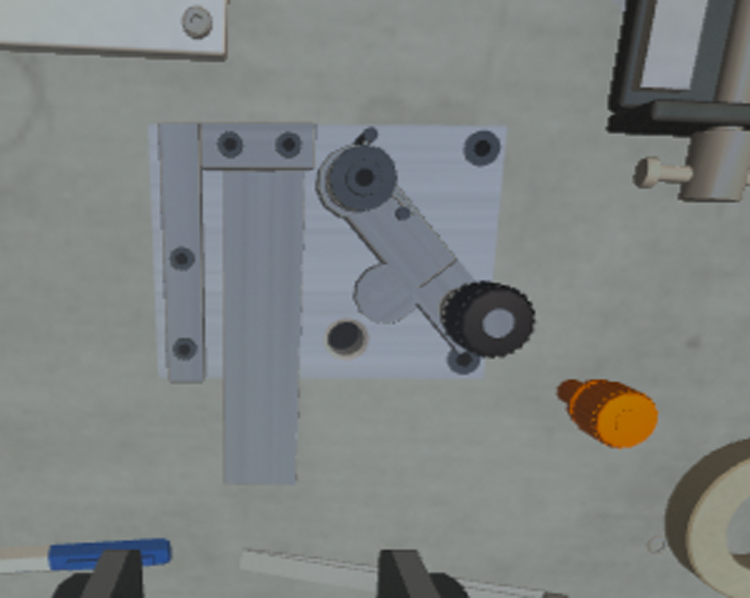

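The coupon lies flat in the jig, against the stop. The black-knobbed pin, standing in the arm's bore, is at zoom (499,322). The orange one at (628,420) stands on the bench and is not meant. I'll check the knob position and go over it.

```bash
python3 - <<'E'
from h import *
c=load('w16'); print(onz(c,499/2.5+150-.3,322/2.3-.3,.0835))
E
python3 -m handwheel '[{"wx":0,"wy":0,"wz":0,"tx":2.45,"ty":3.1,"tz":0.3,"gripper":0.1},{"wx":0,"wy":0,"wz":0,"tx":2.45,"ty":3.1,"tz":0.3,"gripper":0.1},{"wx":0,"wy":0,"wz":0,"tx":0,"ty":0,"tz":0,"gripper":0.1},{"wx":0,"wy":0,"wz":0,"tx":0,"ty":0,"tz":0,"gripper":0.1}]'
python3 - <<'E'
from h import *
grab('wrist','w17')
plan([.481,-.1468,.10],2.85)
E
```

```text
[ 0.48111389 -0.14700042  0.0835    ]
time: 16.48
tcp_pos: [0.4783, -0.1467, 0.1321]
eef_rot: [-179.8, 0.5, 2.9]
wrist_force: [-0.5, 0.3, 0.0]
gripper_width: 0.0478
from [ 0.4783 -0.1467  0.1322] [-179.8    0.5    2.9] t 16.52 n 1 turn/row [-0.004  0.009  0.002]
  t(cm) [0.29 0.04 3.21]
```

View pics/w17.png

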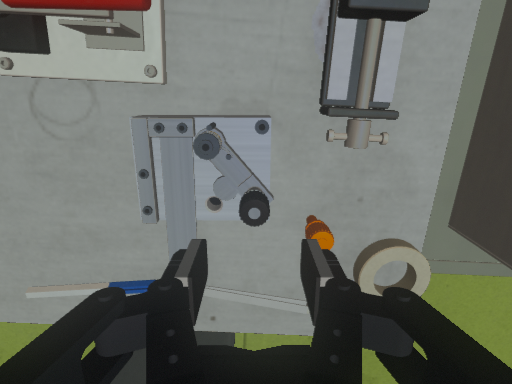

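```bash
python3 -m handwheel '[{"wx":-0.004,"wy":0.009,"wz":0,"tx":0.25,"ty":0.03,"tz":2.2,"gripper":-0.1},{"wx":0,"wy":0,"wz":0,"tx":0,"ty":0,"tz":1,"gripper":-0.1},{"wx":0,"wy":0,"wz":0,"tx":0,"ty":0,"tz":0,"gripper":-0.1}]'
python3 - <<'E'
from h import *
plan([.481,-.147,.075],2.85)
E
```

```text
time: 16.9
tcp_pos: [0.479, -0.145, 0.0994]
eef_rot: [-180.0, 0.0, 3.1]
wrist_force: [0.8, 0.5, -0.2]
gripper_width: 0.0382
from [ 0.479  -0.145   0.0994] [-180.     0.     3.1] t 16.9 n 1 turn/row [-0.     0.001  0.004]
  t(cm) [0.19 0.22 2.44]
```

```bash
python3 -m handwheel '[{"wx":0,"wy":0.001,"wz":0.004,"tx":0.15,"ty":0.2,"tz":1.3,"gripper":-0.1},{"wx":0,"wy":0,"wz":0,"tx":0,"ty":0,"tz":0,"gripper":-0.1}]'
python3 - <<'E'
from h import *
grab('wrist','w18')
plan([.481,-.147,.063],2.85)
E
```

```text
time: 17.15
tcp_pos: [0.4811, -0.1468, 0.0865]
eef_rot: [180.0, -0.1, 2.8]
wrist_force: [-0.0, 0.1, 0.3]
gripper_width: 0.0387
from [ 0.4817 -0.1469  0.0872] [180.   -0.2   2.8] t 17.2 n 1 turn/row [ 0.001 -0.003 -0.   ]
  t(cm) [-0.07  0.    2.42]
```

View pics/w18.png

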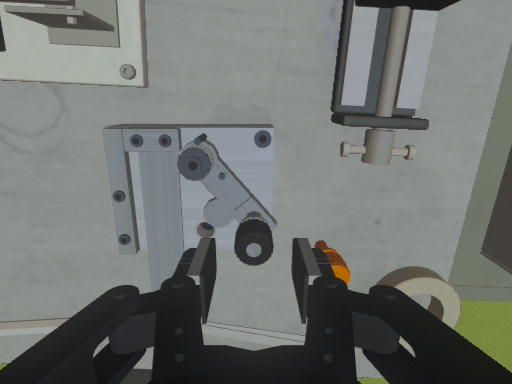

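The knob (254,248) is centred between the pads (216/292). Continuing down to z 0.063.

```bash
python3 -m handwheel '[{"wx":0,"wy":-0.003,"wz":0,"tx":-0.1,"ty":0,"tz":1.2,"gripper":-0.1},{"wx":0,"wy":0,"wz":0,"tx":-0.1,"ty":0,"tz":0.8,"gripper":-0.1},{"wx":0,"wy":0,"wz":0,"tx":0,"ty":0,"tz":0,"gripper":-0.1}]'
python3 - <<'E'
from h import *
grab('wrist','w19')
plan([.481,-.147,.063],2.85)
E
```

```text
time: 17.58
tcp_pos: [0.4799, -0.1472, 0.0662]
eef_rot: [180.0, -0.0, 2.8]
wrist_force: [0.5, -0.3, 0.5]
gripper_width: 0.0381
from [ 0.4801 -0.1473  0.0665] [179.9  -0.    2.8] t 17.62 n 1 turn/row [ 0.001 -0.001 -0.   ]
  t(cm) [ 0.09 -0.03  0.35]
```

View pics/w19.png

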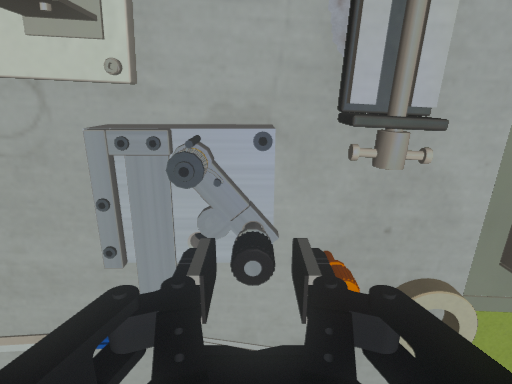

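```bash
python3 -m handwheel '[{"wx":0,"wy":0,"wz":0,"tx":0.05,"ty":0,"tz":0.35,"gripper":-0.1},{"wx":0,"wy":0,"wz":0,"tx":0,"ty":0,"tz":0,"gripper":-0.35},{"wx":0,"wy":0,"wz":0,"tx":0,"ty":0,"tz":0,"gripper":-1},{"wx":0,"wy":0,"wz":0,"tx":0,"ty":0,"tz":0,"gripper":-1},{"wx":0,"wy":0,"wz":0,"tx":0,"ty":0,"tz":0,"gripper":-1}]' 40
python3 - <<'E'
from h import *
grab('wrist','w20')
st()
# arc displacements per row, in tool axes (tool yaw ~ jig yaw): tool x=jig x, tool y=-jig y
a=np.linspace(.70,0,11); P=52*np.c_[-np.cos(a),-np.sin(a)]; print((np.diff(P,axis=0)*[.1,-.1]).round(2))
E
```

```text
time: 18.25
tcp_pos: [0.4813, -0.1475, 0.0635]
eef_rot: [179.9, -0.1, 2.8]
wrist_force: [0.2, 0.3, -1.1]
gripper_width: 0.0186
t 18.3 [ 0.4813 -0.1475  0.0635] [ 1.7991e+02 -1.3000e-01  2.8300e+00] F [-0.23 -0.75 -0.88] w 0.0184
[[-0.22 -0.29]
 [-0.2  -0.3 ]
 [-0.18 -0.31]
 [-0.16 -0.33]
 [-0.14 -0.34]
 [-0.11 -0.35]
 [-0.09 -0.35]
 [-0.06 -0.36]
 [-0.04 -0.36]
 [-0.01 -0.36]]
```

View pics/w20.png

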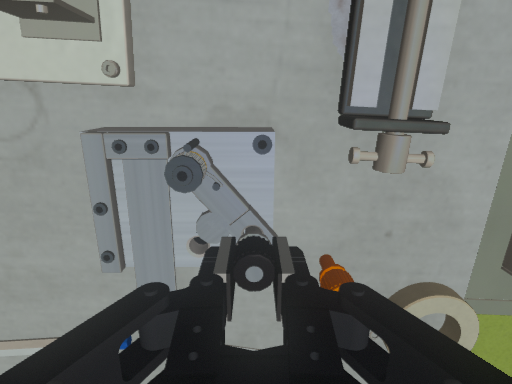

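Gripped. Swinging along the 52 mm arc in two parts.

```bash
python3 -m handwheel '[{"wx":0,"wy":0,"wz":0,"tx":-0.22,"ty":-0.29,"tz":0,"gripper":-1},{"wx":0,"wy":0,"wz":0,"tx":-0.2,"ty":-0.3,"tz":0,"gripper":-1},{"wx":0,"wy":0,"wz":0,"tx":-0.18,"ty":-0.31,"tz":0,"gripper":-1},{"wx":0,"wy":0,"wz":0,"tx":-0.16,"ty":-0.33,"tz":0,"gripper":-1}]'
python3 - <<'E'
from h import *
st();grab('wrist','w21')
P0=np.array([.4813,-.1475]);y=np.radians(2.85)
def pt(a):
    d=.052*np.array([-np.cos(a)+np.cos(.7),-np.sin(a)+np.sin(.7)]); return P0+np.array([[np.cos(y),-np.sin(y)],[np.sin(y),np.cos(y)]])@d
for a in (.42,.3,.2,.1,0,-.01): print(a,pt(a).round(4))
plan([*pt(.2),.0635],2.85,n=3)
E
```

```text
time: 18.8
tcp_pos: [0.4736, -0.1361, 0.0638]
eef_rot: [179.8, -0.2, 2.8]
wrist_force: [0.4, -1.8, -0.4]
gripper_width: 0.0188
t 18.8 [ 0.4736 -0.1361  0.0638] [179.76  -0.23   2.79] F [ 0.44 -1.83 -0.39] w 0.0188
0.42 [ 0.473  -0.1356]
0.3 [ 0.4705 -0.1299]
0.2 [ 0.469  -0.1249]
0.1 [ 0.4679 -0.1198]
0 [ 0.4674 -0.1147]
-0.01 [ 0.4674 -0.1141]
from [ 0.4733 -0.1356  0.0638] [179.8  -0.2   2.8] t 18.85 n 3 turn/row [ 0.001 -0.001 -0.   ]
  t(cm) [-0.13 -0.36  0.01]
  t(cm) [-0.13 -0.36  0.01]
  t(cm) [-0.13 -0.36  0.01]
```

View pics/w21.png

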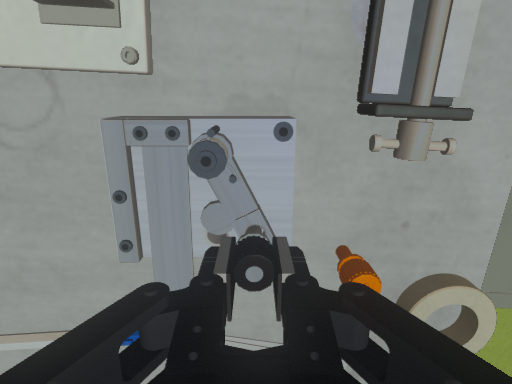

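The arm is following the pin (spring force ~1.8 N). Continuing.

```bash
python3 -m handwheel '[{"wx":0.002,"wy":-0.002,"wz":0,"tx":-0.16,"ty":-0.36,"tz":0,"gripper":-1},{"wx":0.002,"wy":-0.002,"wz":0,"tx":-0.13,"ty":-0.36,"tz":0,"gripper":-1},{"wx":0,"wy":0,"wz":0,"tx":-0.1,"ty":-0.36,"tz":0.02,"gripper":-1},{"wx":0,"wy":0,"wz":0,"tx":-0.06,"ty":-0.36,"tz":0.02,"gripper":-1}]'
python3 - <<'E'
from h import *
st();grab('wrist','w22')
plan([.4674,-.1147,.0635],2.85,n=2)
E
```

```text
time: 19.35
tcp_pos: [0.4682, -0.1213, 0.0637]
eef_rot: [179.9, -0.0, 2.8]
wrist_force: [1.2, -3.3, -0.1]
gripper_width: 0.0183
t 19.35 [ 0.4682 -0.1213  0.0637] [ 1.7994e+02 -2.0000e-02  2.7800e+00] F [ 1.2  -3.26 -0.15] w 0.0183
from [ 0.468  -0.1209  0.0636] [180.   -0.    2.8] t 19.4 n 2 turn/row [ 0. -0. -0.]
  t(cm) [-0.02 -0.31  0.  ]
  t(cm) [-0.02 -0.31  0.  ]
```

View pics/w22.png

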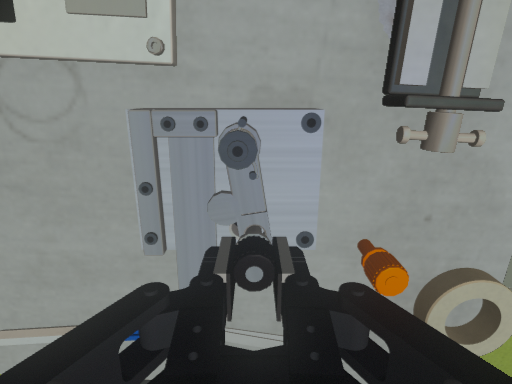

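```bash
python3 -m handwheel '[{"wx":0,"wy":0,"wz":0,"tx":-0.03,"ty":-0.34,"tz":0.02,"gripper":-1},{"wx":0,"wy":0,"wz":0,"tx":-0.01,"ty":-0.32,"tz":0.02,"gripper":-1}]'
python3 - <<'E'
from h import *
st()
E
python3 -m handwheel '[{"wx":0,"wy":0,"wz":0,"tx":0,"ty":-0.1,"tz":0.05,"gripper":-1}]'
python3 - <<'E'
from h import *
grab('wrist','w23')
st()
E
```

```text
time: 19.65
tcp_pos: [0.4673, -0.1143, 0.0633]
eef_rot: [179.9, -0.0, 2.8]
wrist_force: [0.4, -2.6, 0.7]
gripper_width: 0.0183
t 19.65 [ 0.4673 -0.1143  0.0633] [ 1.7991e+02 -1.0000e-02  2.7800e+00] F [ 0.44 -2.63  0.68] w 0.0183
time: 19.77
tcp_pos: [0.4672, -0.1132, 0.0628]
eef_rot: [179.9, -0.0, 2.8]
wrist_force: [1.3, -3.1, 1.2]
gripper_width: 0.0185
t 19.82 [ 0.4672 -0.1131  0.0627] [179.91   0.     2.79] F [ 0.45 -2.71 -0.14] w 0.0186
```

View pics/w23.png

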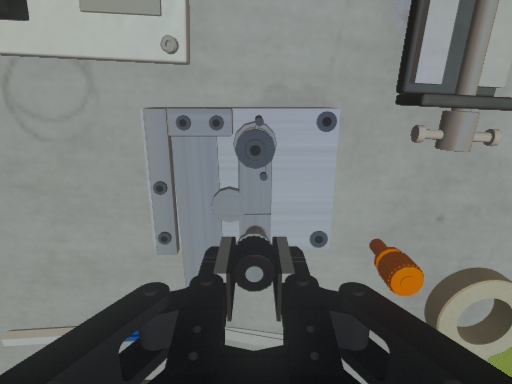

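The arm now points straight along the jig. Pressing down.

```bash
python3 -m handwheel '[{"wx":0,"wy":0,"wz":0,"tx":0,"ty":0,"tz":0.2,"gripper":-1},{"wx":0,"wy":0,"wz":0,"tx":0,"ty":0,"tz":0.2,"gripper":-1}]'
python3 -m handwheel '[{"wx":0,"wy":0,"wz":0,"tx":0,"ty":0,"tz":0.2,"gripper":-1},{"wx":0,"wy":0,"wz":0,"tx":0,"ty":0,"tz":0.2,"gripper":-1}]'
```

```text
time: 20.08
tcp_pos: [0.4672, -0.1132, 0.0586]
eef_rot: [179.9, 0.0, 2.8]
wrist_force: [0.5, -3.1, 0.7]
gripper_width: 0.0182
time: 20.32
tcp_pos: [0.4671, -0.1132, 0.0542]
eef_rot: [179.9, 0.0, 2.8]
wrist_force: [0.8, -2.5, 0.8]
gripper_width: 0.0186
```

```bash
python3 -m handwheel '[{"wx":0,"wy":0,"wz":0,"tx":0,"ty":0,"tz":0.2,"gripper":-1},{"wx":0,"wy":0,"wz":0,"tx":0,"ty":0,"tz":0.2,"gripper":-1}]'
python3 -m handwheel '[{"wx":0,"wy":0,"wz":0,"tx":0,"ty":0,"tz":0.15,"gripper":-1}]'
python3 -m handwheel '[{"wx":0,"wy":0,"wz":0,"tx":0,"ty":0,"tz":0.1,"gripper":-1}]'
```

```text
time: 20.58
tcp_pos: [0.4672, -0.1132, 0.0498]
eef_rot: [179.9, 0.0, 2.8]
wrist_force: [0.9, -2.2, 0.0]
gripper_width: 0.0183
time: 20.7
tcp_pos: [0.4671, -0.1133, 0.0482]
eef_rot: [179.9, 0.0, 2.8]
wrist_force: [-1.2, -2.7, 5.8]
gripper_width: 0.0186
time: 20.82
tcp_pos: [0.4673, -0.1135, 0.048]
eef_rot: [179.9, -0.0, 2.8]
wrist_force: [-3.1, -2.5, 13.1]
gripper_width: 0.0182
```

It bottomed out after 15.4 mm of travel, as expected (15.0 needed). I'll give it one firm press, then release and rise.

```bash
python3 -m handwheel '[{"wx":0,"wy":0,"wz":0,"tx":0,"ty":0,"tz":0.15,"gripper":-1},{"wx":0,"wy":0,"wz":0,"tx":0,"ty":0,"tz":0,"gripper":-1}]'
python3 -m handwheel '[{"wx":0,"wy":0,"wz":0,"tx":0,"ty":0,"tz":0,"gripper":-0.4},{"wx":0,"wy":0,"wz":0,"tx":0,"ty":0,"tz":0,"gripper":-0.2},{"wx":0,"wy":0,"wz":0,"tx":0,"ty":0,"tz":0,"gripper":-0.2},{"wx":0,"wy":0,"wz":0,"tx":0,"ty":0,"tz":-0.5,"gripper":-0.2},{"wx":0,"wy":0,"wz":0,"tx":0,"ty":0,"tz":-2,"gripper":-0.2},{"wx":0,"wy":0,"wz":0,"tx":-1,"ty":0,"tz":-4,"gripper":-0.1},{"wx":0,"wy":0,"wz":0,"tx":-2,"ty":0,"tz":-4,"gripper":-0.1},{"wx":0,"wy":0,"wz":0,"tx":0,"ty":0,"tz":0,"gripper":-0.1}]'
python3 - <<'E'
from h import *
st();grab('wrist','w24');grab('scene','s24')
z=cv2.resize(cv2.imread('pics/w24.png')[30:250,120:380],None,fx=2.7,fy=2.7,interpolation=cv2.INTER_CUBIC);cv2.imwrite('pics/w24z.png',z)
cv2.imwrite('pics/s24z.png',cv2.resize(cv2.imread('pics/s24.png')[170:290,220:380],None,fx=4.5,fy=4.5,interpolation=cv2.INTER_CUBIC))
E
```

```text
time: 21.08
tcp_pos: [0.4674, -0.114, 0.0485]
eef_rot: [179.8, -0.1, 2.8]
wrist_force: [-0.8, -2.8, -1.3]
gripper_width: 0.0185
time: 22.08
tcp_pos: [0.4354, -0.1128, 0.1556]
eef_rot: [-179.8, 0.2, 2.9]
wrist_force: [0.1, -0.4, -0.9]
gripper_width: 0.0384
t 22.07 [ 0.4354 -0.1128  0.1556] [-1.7983e+02  1.6000e-01  2.8800e+00] F [ 0.07 -0.42 -0.89] w 0.0384
```

View pics/w24z.png

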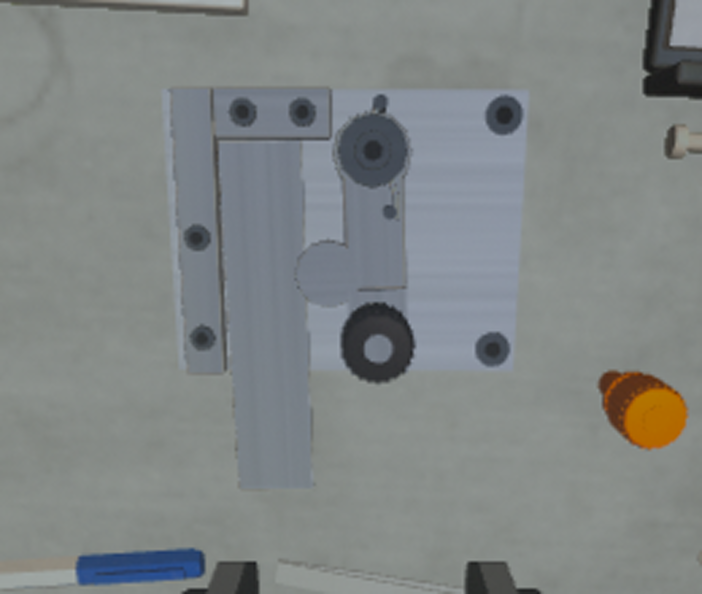

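View pics/s24z.png

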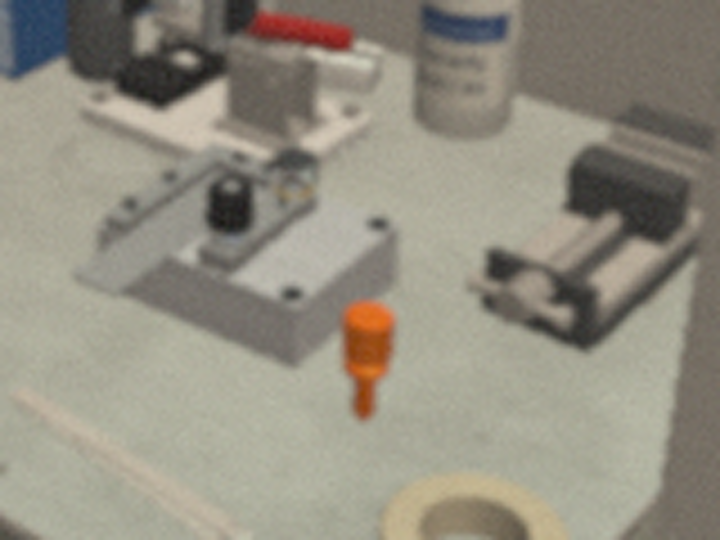

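Pin is home, keeper arm shut against the coupon. A numeric check before handing in.

```bash
python3 - <<'E'
from jigfit import *
c=load('w24')
Z=lambda u,v,z:onz(c,(u+.5)/2.7+120-.5,(v+.5)/2.7+30-.5,z)[:2]
F=[Z(330,372,.032),Z(512,371,.032)]; B=[Z(335,90,.032),Z(525,91,.032)]; Rr=[Z(528,95,.032),Z(515,365,.032)]; L=[Z(163,92,.032),Z(182,372,.032)]
def res(x): return np.array([inv(x,p)[0]-.042 for p in B]+[inv(x,p)[0]+.042 for p in F]+[inv(x,p)[1]+.054 for p in Rr]+[inv(x,p)[1]-.054 for p in L])
s=least_squares(res,[.49,-.107,0],x_scale=[.01,.01,.1]); x=s.x; print('jig',x,(s.fun*1000).round(2))
q=np.array([inv(x,Z(u,v,.034)) for u,v in [(219,141),(301,141),(313,488),(240,488)]]); print(q.round(4).tolist(),'c',q.mean(0))
d=(q[0]+q[1]-q[2]-q[3]); print('angle',np.arctan2(d[1],d[0]))
print('knob (z .0685)',inv(x,Z(378,348,.0685)))
# scene: pin height check, predicted vs seen knob top
sc=load('s24'); 
for h in (.0685,.0835): print(h,proj(sc,[*fwd(x,[-.028,-.008]),h]))
E
```

```text
jig [ 0.49419899 -0.10483348  0.05358171] [ 0.39 -0.1  -0.22 -0.07  0.28  0.02 -0.17 -0.13]
[[0.0283, 0.0377], [0.0282, 0.0134], [-0.0815, 0.0121], [-0.0814, 0.0366]] c [-0.02660016  0.02493603]
angle 0.011036799908204232
knob (z .0685) [-0.02755226 -0.00909393]
0.0685 [269.49994719 211.04748898]
0.0835 [269.62549944 204.27259652]
```

```bash
python3 - <<'E'
from h import *
st(); print(robot.finish_job())
E
```

```text
t 22.18 [ 0.4346 -0.1124  0.1529] [-179.75    0.39    2.9 ] F [ 0.   -0.06 -0.65] w 0.0384
the job is handed in; nothing more can be done
None
```

I did the whole task and handed it in at 22.2 s of the 58 s allowed. I dragged the coupon about 38 mm over the plate's right edge and took it there by its long edges. I then laid it in the jig against the end stop and let go. Last, I swung the keeper arm by the black pin and pushed the pin home. No verdict is reported, so what follows is from my own checks.

- **Coupon:** the last wrist picture put its centre at jig x = -26.6 mm, y = 24.9 mm, turned 0.011 rad from the fence. All are inside the limits.
- **Pin:** it bottomed after 15.4 mm of travel (15.0 expected). In the wrist picture it is about 1.2 mm from the hole's centre. Its knob height in the scene view also fits fully home, at row 210 seen against 211 predicted.
- **Keeper arm:** it stands straight along the jig at the closed position. I judged this by eye; I did not measure its angle.
- **Hand-in:** the gripper was open and clear, about 15 cm above the bench.

The jig's measured turn varied between views, from 0.045 to 0.054 rad, and the roughest first view gave about 0.02 rad. The later fits agreed with themselves to within 0.7 mm. No check failed. Nothing showed the tape roll, tweezers or bottle being touched, though I did not measure them again at the end.

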